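Hang the keyhole trays from the latched case on the cart's rail

TASK

Undo both latches of the grey case and open its cover; take out every tray in it and hang each on its own pair of screws on the rail, the screw heads through the keyholes and the tray slid fully down so that it is locked. Then shut the cover fully, press both latches home again, and leave the other things on the cart alone.

Things in the scene. Friction and masses are not known exactly. Their poses are not given: they have to be found in the camera images.
- case: grey sheet-metal case fixed to the cart, 126 deep (x) x 236 wide (y) x 136 high shut. Origin: centre of its underside; x from its front (latches, handle; robot side) to its back, y left, z up. Base walls 34 high, 4 thick, floor 4 above the cart, deep cover hinged at the back. The trays stand upright on the floor side by side along y, backs towards a rest: an 8 mm rod along y at x 34, z 76 mm
- latch_left (a joint): left latch lever, rad: 0 shut (upright, its hook over a strike on the cover, which then cannot open); grows as its top swings out and down towards the robot, stop at 1.0. Hinge line along the case's y at x -73, y 78, z 18 mm in the case frame. Light friction (0.03 N m) holds it where it is left; clear of the cover from 0.4
- latch_right (a joint): right latch lever, the same, hinge line at x -73, y -78, z 18 mm in the case frame
- latch_left_tip (a point): middle of the left latch's bent-out finger tab, 22 wide along the case's y, 4 thick: pinch it across its width from above and carry it round the hinge line; it may turn between the fingers. When shut it is 61 above and 15 in front of the hinge line, and 25 in front of the cover's front face
- latch_right_tip (a point): the same on the right latch
- lid (a joint): cover of the case (102 high, 0.45 kg), rad: 0 shut, opens up and back about a line along the case's y at x 67, z 34 mm in the case frame; stop at 1.75, where it rests open by itself. Past about 0.9 its weight carries it open, before that it falls shut if let go; hinge friction 0.10 N m
- lid_handle (a point): grip point on the cover's handle, a steel U of 8 mm rod in the middle of the cover's front, 44 wide over its two legs (along the case's y), 46 long: this point is between the legs, 30 out from the face. Pinch across the legs from above; it may turn between the fingers. When shut it is 160 in front of and 45 above the hinge line
- rail: dark steel rail fixed to the cart, 250 wide (y), upright plate 10 thick, top 112 above the cart. Origin: on the cart below the middle of the plate's front face; x from front (screws, robot side) to back, y left. Three pairs of shoulder screws stand out of the front: centres 100 above the cart, 30 apart in a pair, pairs 78 apart; shoulder 5 diameter x 8 long, then head 12.5 diameter x 5 thick
- tray_1: hanging tray of bright sheet steel, 0.3 kg (two or three of tray_1 to tray_3 are present): upright back plate 60 wide (y), 124 high, 5 thick, with an open tray 20 high standing 63 out to the front along its foot; stands upright by itself. Origin: middle of the back plate's rear face at its lower edge; x from tray to back, y left, z up. The plate has two keyholes, see tray_1_seat
- tray_2: as tray_1. To carry a tray, pinch its back plate across the thickness from above, in the middle of its width and about 10 below the upper edge, so that the finger behind stays above the rail's top when the tray is hung
- tray_3: as tray_1
- tray_1_seat (a point): on the plate's rear face, midway between the two slots, 71.5 above the lower edge; level with the screws' centres when locked. Keyholes 30 apart: round part 17.5 diameter with its centre 52 above the lower edge, from which a slot 8 wide runs up, ending at 74. Heads pass the round parts, then the plate slides down 19.5 mm until the slot ends sit on the shoulders; its foot is then 28 above the cart
- tray_2_seat (a point): the same on tray_2
- tray_3_seat (a point): the same on tray_3
- rail_place_1 (a point): left place on the rail: midway between its two screws, on the rail's front face; a tray locked here has its _seat point here within about 3 mm
- rail_place_2 (a point): middle place on the rail: midway between its two screws, on the rail's front face; a tray locked here has its _seat point here within about 3 mm
- rail_place_3 (a point): right place on the rail: midway between its two screws, on the rail's front face; a tray locked here has its _seat point here within about 3 mm
- oiler: bystander: squeeze oil bottle, 57 diameter, 151 high, behind the rail; origin: centre of its underside. Leave it alone
- block_2: bystander: steel setup block with six holes, 51 x 76 x 26 high, behind the rail; origin: centre of its underside. Leave it alone
- tbolt_3: bystander: T-slot bolt standing upright, 66 high, behind the rail; origin: centre of its underside. Leave it alone
- tape_roll: bystander: roll of masking tape, 74 diameter, 19 high, lying near the front of the cart; origin: centre of its underside. Leave it alone
- calipers: bystander: digital calipers, 230 long, 13 high, lying along the front of the cart; origin: centre of its underside. Leave it alone
- endmill_3: bystander: end mill, 92 long, 16 diameter, lying along the front of the cart; origin: centre of its underside. Leave it alone
- tbolt_1: bystander: T-slot bolt lying, 66 long, 30 high, behind the rail; origin: centre of its underside. Leave it alone

How it is judged:
On the way, in this order (a step that is already met when the one before it is completed fails the run):
1. both latches are swung free (value of joint each of latch_left, latch_right above 0.5 rad), for 0.2 s.
2. the cover is open (value of joint lid above 1.3 rad), for 0.2 s.
At the end, for the whole second after the job is handed in: every tray present hangs locked on a pair of the rail's screws (its seat point within 7 mm of a place's point, upright and square to the rail within 0.12 rad, at rest), the cover is shut (under 0.08 rad) and both latches are home (under 0.15 rad) (((distance between tray_1_seat and rail_place_1 below 0.007 m and angle between the x axis of tray_1 and the x axis of rail, either way round below 0.12 rad) or (distance between tray_1_seat and rail_place_2 below 0.007 m and angle between the x axis of tray_1 and the x axis of rail, either way round below 0.12 rad) or (distance between tray_1_seat and rail_place_3 below 0.007 m and angle between the x axis of tray_1 and the x axis of rail, either way round below 0.12 rad)) and angle between each of tray_1, tray_2, tray_3's own z axis and vertical below 0.12 rad and linear speed of each of tray_1, tray_2, tray_3 below 0.02 m/s and ((distance between tray_2_seat and rail_place_1 below 0.007 m and angle between the x axis of tray_2 and the x axis of rail, either way round below 0.12 rad) or (distance between tray_2_seat and rail_place_2 below 0.007 m and angle between the x axis of tray_2 and the x axis of rail, either way round below 0.12 rad) or (distance between tray_2_seat and rail_place_3 below 0.007 m and angle between the x axis of tray_2 and the x axis of rail, either way round below 0.12 rad)) and ((distance between tray_3_seat and rail_place_1 below 0.007 m and angle between the x axis of tray_3 and the x axis of rail, either way round below 0.12 rad) or (distance between tray_3_seat and rail_place_2 below 0.007 m and angle between the x axis of tray_3 and the x axis of rail, either way round below 0.12 rad) or (distance between tray_3_seat and rail_place_3 below 0.007 m and angle between the x axis of tray_3 and the x axis of rail, either way round below 0.12 rad)) and value of joint lid below 0.08 rad and value of joint each of latch_left, latch_right below 0.15 rad); the robot touches nothing.
It fails at once if a bystander is moved more than 3 cm (distance of any of oiler, block_2, tbolt_3, tape_roll, calipers, endmill_3, tbolt_1 from where it was at the start of the episode above 0.03 m).
Of tray_1, tray_2, tray_3 only 2 to 3 are there at a start; the rules pass over those that are not, and their reading is None.
At some moment in a run one of tray_1, tray_2, tray_3 may be knocked a few centimetres aside while the robot is not near it.
It also fails if it takes over 210 s, if anything falls off the work surface, if the arm or the gripper's body presses on something with over 40 N, if the wrist force passes 120 N, or if a joint passes its speed limit or range.

ROBOT

A 7-joint arm with a two-finger parallel gripper is mounted at the origin on a cart in front of the work surface, level with it; the furniture and walls round the work are solid. World frame = base frame: x ahead of the robot, y to its left, z up, the work surface at z = 0. Lengths are in m, angles in rad, forces in N, time in s.
With the tool pointing down it reaches from about 0.4 to 0.85 m from the base axis. Payload 4.5 kg.
Tool frame: the origin (TCP) lies at the very end of the fingers, on their centre line; the grasp point (between the pads) lies 19 mm behind it; z points along the fingers, y is the direction in which the jaws open and shut (so a half turn about z gives the same grasp; the last joint's range is limited). The gripper opens to 85 mm and grips with 20 to 120 N. Pads are 22 mm wide; open, the fingers measure 114 mm over their backs; the gripper's body (76 mm by 85 mm) begins 54 mm behind the grasp point. The pads swing forward as they close: fully open they stand 13 mm farther back than shut.
Start: joints at [1.205, 0.689, -0.195, 1.565, 0.157, 0.902, -0.215], TCP at [0.243, -0.576, 0.231] pointing down, gripper open.
Joint ranges: [-3.01, 3.01], [-0.46, 2.08], [-1.47, 1.51], [0.13, 2.56], [-1, 4.14], [0.04, 2.09], [-2.66, 2.66]. Speed limits (rad/s): [2.57, 2.57, 3.14, 3.14, 3.14, 3.14, 3.14].

INTERFACE

Orientations are given as a 3x3 rotation matrix whose columns are the frame's x, y, z axes.
In Python, from rig import bot gives the robot as it stands.
- The arm moves only by the shell command python3 -m handwheel 'ROWS' [FORCE]. ROWS is JSON, a list of rows, each a list of 3 entries, a list of its own where there are three numbers: the turn, a rotation vector about the tool's x, y, z in rad, then the shift along the tool's x, y, z in m, then the closure, from 0 (fully open) to 1 (shut). A call has 1 to 8 rows; each row shifts and turns the commanded pose from where the row before left it, along the tool's axes as they then stand; what a row does not reach is not made up. A row lasts 1/12 s, in which the tool goes at most 41.7 mm and 7.16 degrees, less where a joint would pass 70% of its speed; a pose out of reach is approached as far as the arm can. A call is refused whole if a number of a shift passes 0.0417 or a number of a turn 0.125, either way. A call with a gripper value outside its range is refused whole. The fingers move at their own pace and stop on an object; FORCE is the grip in N (left out, the last holds). Time passes only in rows, so rows that do not move let the fingers close. It gives the time, the measured TCP pose, the force and the opening at its end, in the units of the state.
- bot.observe(): the state, without advancing time (a new reading comes with each control period).
- bot.grab_frame(name): name is "scene" or "top"; returns a dict with "image" (384x512x3 uint8, red, green, blue), "camera_matrix" (3x3 intrinsics, pixels), "k1" (the pictures are not rectified: a ray, as slopes to the right and down, at radius r is drawn at 1 + k1 r^2 times it, then the intrinsics apply), "view" (4x4, takes a point from world to camera coordinates). Camera axes: x right, y down, z forward; pixel columns grow to the right and rows downward; lengths in m; the calibration is good to about 2 mm. A picture is of the moment at which its call begins. There is no depth.
- bot.sign_off(): hands the job in, once; it reports no verdict.
Trained networks look in the newest picture that a camera, given by its name, has taken for a name from the list of things; names that differ only in an ending like _2 or _b are one class to them, and where a whole thing is asked for, a point or a joint stands for the part that bears it (a point fixed in the world has none). Each returns a list of dicts, best first, with "p" (0 to 1); they miss things now and then, are a little off and sometimes report something else, mostly with a low value. They report only what shows in the picture. A call takes as long as a camera call.
- bot.find_in(camera, thing): "pixel" ([column, row] in pixels, amid what is visible of it).
- bot.regions_of(camera, thing): "pixels" (384x512 bool, what is visible of it) and "pixel" ([column, row] in pixels, amid what is visible of it).
The state is a dict: "clock": time; "q": joint angles; "joint_velocities": joint speeds; "joint_torque": joint torques, N m; "tcp_pos": TCP position; "tool_rot": TCP orientation; "force": force on the tool from outside, world axes, zero at the start; "moment": the same for the moment, N m; "finger_gap": opening from 0.0 (shut) to 1.0 (fully open).
Only numpy, scipy, OpenCV 4.12 (cv2) and the standard library are available. Lean on these libraries where they do the work, as an engineer would, in place of code of your own. Each camera call takes 0.05 s, during which the arm holds its last target. There are 200 camera calls.

## Working session

There is one attempt and no reset: what is moved stays moved. The work goes in short steps, Python scripts to look and compute and a shell command to move; the robot and the scene stay as the last step left them, time stands still between calls to the robot, and variables do not carry over. Pictures are saved under pics/ and viewed, about 12 in all and at most 16, crops included, and the job is handed in when it is done.

```bash
ls; mkdir -p pics; cat > h.py <<'E'
import numpy as np, cv2
from rig import bot
def grab(cam,name=None):
    f=bot.grab_frame(cam)
    if name: cv2.imwrite(f'pics/{name}.png',f['image'][:,:,::-1])
    return f
def proj(f,P):
    P=np.atleast_2d(P);V=np.array(f['view']);K=np.array(f['camera_matrix'])
    c=P@V[:3,:3].T+V[:3,3];s=c[:,:2]/c[:,2:];r2=(s**2).sum(1,keepdims=True)
    s=s*(1+f['k1']*r2);return s@K[:2,:2].T+K[:2,2]
def ray(f,px):
    K=np.array(f['camera_matrix']);V=np.array(f['view'])
    d=np.linalg.solve(K[:2,:2],np.array(px,float)-K[:2,2]);s=d.copy()
    for _ in range(30): s=d/(1+f['k1']*(s@s))
    R=V[:3,:3];o=-R.T@V[:3,3];return o,R.T@np.array([s[0],s[1],1])
def onz(f,px,z):
    o,d=ray(f,px);return o+d*(z-o[2])/d[2]
E
python3 - <<'E'
from h import *
np.set_printoptions(precision=4,suppress=True)
for c in('scene','top'):
    f=grab(c,c+'0')
    V=np.array(f['view']);print(c,np.array(f['camera_matrix']),f['k1'],-V[:3,:3].T@V[:3,3],V[2,:3])
    for t in('case','latch_left','latch_right','latch_left_tip','lid','lid_handle','rail','tray_1','oiler','rail_place_1','block_2'):
        try:
            for r in bot.find_in(c,t)[:3]: print(c,t,np.round(r['pixel'],1),round(r['p'],2))
        except Exception as e: print(t,e)
print(bot.observe())
E
python3 - <<'E'
import cv2,numpy as np
E
```

```text
pics
scene [[385.1386   0.     254.1955]
 [  0.     385.1386 193.5322]
 [  0.       0.       1.    ]] -0.039427241335274345 [0.0761 0.6023 0.6793] [ 0.4539 -0.6465 -0.6131]
scene case [281.8 165.9] 0.6
scene latch_left [291.9 198.7] 0.51
scene latch_right [282.3 161.3] 0.71
scene latch_right [318.9 165.9] 0.65
scene latch_left_tip [291.8 199.7] 0.57
scene lid_handle [279.4 167.6] 0.72
scene rail [197.7 243.8] 0.66
scene rail [280.5 167.9] 0.16
scene oiler [140.4 242.9] 0.81
scene rail_place_1 [199.8 243.9] 0.83
scene block_2 [179.5 223.4] 0.85
scene block_2 [141.6 244.4] 0.67
top [[363.2393   0.     249.2308]
 [  0.     363.2393 190.3329]
 [  0.       0.       1.    ]] -0.09636288570883132 [ 0.4366 -0.0321  0.9523] [ 0.1153  0.0029 -0.9933]
top case [316.9 193.9] 0.87
top latch_left [280.7 227.1] 0.67
top latch_left [317.9 194. ] 0.19
top latch_left_tip [280.6 223.6] 0.39
top lid [318.  193.9] 0.87
top lid_handle [317.  194.3] 0.64
top rail [180.3 183.2] 0.63
top oiler [142.3 147.6] 0.65
top rail_place_1 [181.6 178.8] 0.71
top block_2 [193.7 149.5] 0.56
{'clock': 1.2, 'q': array([ 1.2048,  0.6891, -0.1946,  1.5653,  0.1573,  0.9025, -0.2151]), 'joint_velocities': array([ 0.0026,  0.0021, -0.0026, -0.0004,  0.0006,  0.0007,  0.    ]), 'joint_torque': array([  0.0003, -53.9555,  -1.2671, -15.8884,   0.0099,   0.0015,
        -0.    ]), 'tcp_pos': array([ 0.2433, -0.5757,  0.2313]), 'tool_rot': array([[ 0.9211,  0.3893,  0.    ],
       [ 0.3893, -0.9211, -0.0001],
       [-0.    ,  0.0001, -1.    ]]), 'force': array([-0.4683,  0.3248, -0.1935]), 'moment': array([ 0.0434,  0.0004, -0.0209]), 'finger_gap': 0.9956174782613215}
```

```bash
python3 - <<'E'
import cv2,numpy as np
a=cv2.imread('pics/scene0.png')[90:300,90:400];b=cv2.imread('pics/top0.png')[100:300,100:410]
cv2.imwrite('pics/s0c.png',cv2.resize(a,None,fx=2.5,fy=2.5,interpolation=cv2.INTER_CUBIC))
cv2.imwrite('pics/t0c.png',cv2.resize(b,None,fx=2.5,fy=2.5,interpolation=cv2.INTER_CUBIC))
E
```

```text
(no output)
```

View pics/s0c.png

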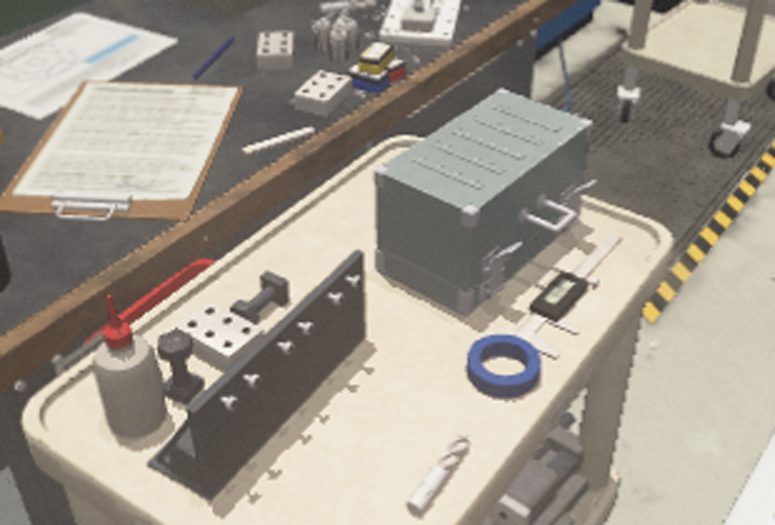

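View pics/t0c.png

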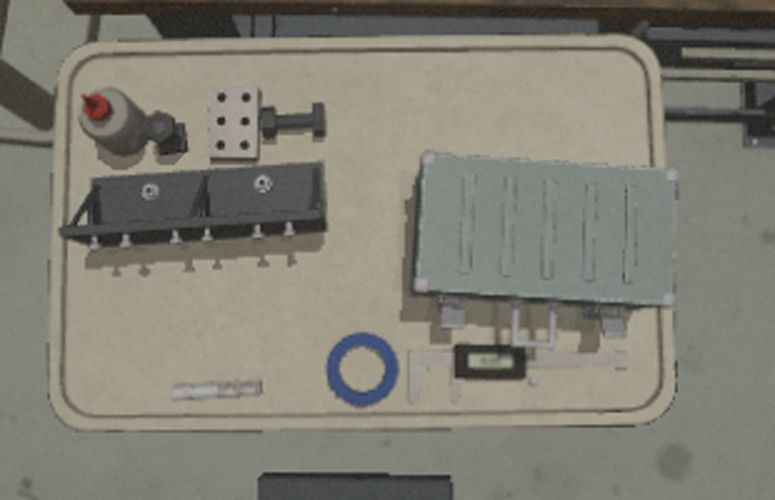

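Both views show the case on the right, front facing the robot (scene crop handle ~(548,217), latches ~(497,265) and ~(580,190)). The rail is on the left with six screws. The tape roll and calipers lie in front of the case. Next I fit the case and rail poses.

```bash
cat > fit0.py <<'E'
from h import *
from scipy.optimize import least_squares
np.set_printoptions(precision=4,suppress=True)
F={c:grab(c) for c in('scene','top')}
def tf(p,P): c,s=np.cos(p[2]),np.sin(p[2]);return np.array(P)@np.array([[c,s,0],[-s,c,0],[0,0,1]])+[p[0],p[1],0]
T=lambda l:np.array(l)/2.5+100
S=lambda l:np.array(l)/2.5+90
cx,cy=.063,.118
C=[('top',[[cx,cy,.136],[cx,-cy,.136],[-cx,cy,.136],[-cx,-cy,.136]],T([[424,153],[678,168],[415,292],[674,305]])),
   ('scene',[[-cx,cy,.136],[cx,cy,.136],[cx,-cy,.136],[-cx,-cy,.136]],S([[469,213],[376,170],[503,90],[592,124]]))]
ys=[.093,.063,.015,-.015,-.063,-.093]
R=[('top',[[-.0105,y,.1] for y in ys],T([[95,243],[127,241],[176,237],[208,235],[258,231],[289,229]])),
   ('scene',[[-.0105,y,.1] for y in ys],S([[230,403],[252,381],[286,347],[308,325],[339,297],[353,280]]))]
for n,D,p0 in(('case',C,[.55,-.2,0]),('rail',R,[.5,.2,0])):
  for sel in((0,1),(0,),(1,)):
    r=least_squares(lambda p:np.concatenate([(proj(F[D[i][0]],tf(p,D[i][1]))-D[i][2]).ravel() for i in sel]),p0)
    print(n,sel,r.x,r.fun.round(1))
for c in F:
  for n in('tape_roll','calipers','endmill_3','oiler','tbolt_3','tbolt_1','block_2'):
    for d in bot.find_in(c,n)[:2]: print(c,n,d['p'].__round__(2),onz(F[c],d['pixel'],.02)[:2])
E
python3 fit0.py
```

```text
case (0, 1) [ 0.53   -0.1884 -0.0521] [-0.7 -0.1 -0.2  0.7 -0.3 -0.6 -0.1  0.7  1.2 -0.3 -0.8 -0.7 -0.7 -1.3
  0.3 -1.5]
case (0,) [ 0.5305 -0.1892 -0.0454] [-0.5  0.1 -0.1  0.2  0.2 -0.4  0.5  0.2]
case (1,) [ 0.5277 -0.1848 -0.0653] [ 0.5  0.6 -1.1 -0.2 -0.1 -0.6  0.8 -0.5]
rail (0, 1) [0.5329 0.143  0.0867] [ 0.   0.6 -0.4  0.5  0.   0.6 -0.2  0.5 -0.1  0.6  0.2  0.5 -0.2 -1.
  0.  -1.1 -0.  -0.7 -0.9  0.3 -1.3 -0.2  0.2 -0.3]
rail (0,) [0.5342 0.1429 0.0858] [ 0.1  0.  -0.3 -0.1  0.1  0.1 -0.2 -0.1 -0.   0.1  0.2 -0.1]
rail (1,) [0.531  0.1439 0.0858] [ 0.1 -0.4  0.4 -0.5  0.3 -0.2 -0.5  0.8 -0.9  0.3  0.6  0.1]
scene tape_roll 0.89 [0.386  0.0079]
scene calipers 0.66 [ 0.3945 -0.1398]
scene endmill_3 0.78 [0.3636 0.142 ]
scene oiler 0.71 [0.6714 0.2301]
scene tbolt_3 0.81 [0.6529 0.1803]
scene tbolt_3 0.81 [0.6637 0.0449]
scene tbolt_1 0.81 [0.6529 0.1803]
scene tbolt_1 0.81 [0.6637 0.0449]
scene block_2 0.71 [0.649  0.1234]
top tape_roll 0.57 [ 0.3769 -0.026 ]
top calipers 0.79 [ 0.4136 -0.1469]
top endmill_3 0.52 [0.3748 0.1373]
top endmill_3 0.17 [0.5694 0.1525]
top oiler 0.59 [0.6544 0.2443]
top oiler 0.58 [ 0.5413 -0.206 ]
top tbolt_3 0.53 [0.6343 0.1909]
top tbolt_1 0.53 [0.6343 0.1909]
top block_2 0.97 [0.6507 0.1195]
top block_2 0.44 [0.6389 0.1901]
```

```bash
cat > plan.py <<'E'
"""turn-then-shift segments, in tool axes.  plan(frame, [(x,y,z,tilt,yaw),...]) in frame coords"""
import numpy as np
from scipy.spatial.transform import Rotation as Ro
from rig import bot
CASE=(.530,-.188,-.05); RAIL=(.5335,.143,.0862)
def rot(yaw,tilt=0):
    c,s=np.cos(yaw),np.sin(yaw)
    return np.array([[c,s,0],[s,-c,0],[0,0,-1.]])@Ro.from_euler('y',tilt).as_matrix()
def W(fr,p):
    c,s=np.cos(fr[2]),np.sin(fr[2]);return np.array([fr[0]+c*p[0]-s*p[1],fr[1]+s*p[0]+c*p[1],p[2]])
def loc(fr,p):
    c,s=np.cos(fr[2]),np.sin(fr[2]);x,y=p[0]-fr[0],p[1]-fr[1];return np.array([c*x+s*y,-s*x+c*y,p[2]])
def plan(fr,wps):
    o=bot.observe();P,R=np.array(o['tcp_pos']),np.array(o['tool_rot'])
    print('t',round(o['clock'],2),'local',loc(fr,P).round(4),'f',np.round(o['force'],1),'gap',round(o['finger_gap'],3))
    for w in wps:
        T=W(fr,w[:3]);R2=rot(fr[2]+w[4],w[3]);rv=Ro.from_matrix(R.T@R2).as_rotvec();d=R2.T@(T-P)
        print(w,'turn',rv.round(3),'| shift',(d*1000).round(1),'rows>=',int(np.ceil(np.linalg.norm(rv)/.124)),'+',int(np.ceil(np.linalg.norm(d)/.0415)))
        P,R=T,R2
E
python3 - <<'E'
from plan import *
# right latch, tilt .2
a=lambda th,y:(-.073-.0628*np.sin(.241+th),y,.018+.0628*np.cos(.241+th)-.012,.2,0)
plan(CASE,[(-.092,-.078,.20,.2,0),a(0,-.078),a(.25,-.078),a(.5,-.078),a(.75,-.078),(-.15,-.078,.11,.2,0),(-.15,-.078,.15,.2,0),(-.15,.078,.15,.2,0),a(0,.078)])
E
```

```text
t 2.0 local [-0.267  -0.4016  0.2313] f [-1.1 -0.2 -0.2] gap 0.999
(-0.092, -0.078, 0.2, 0.2, 0) turn [-0.045  0.197  0.448] | shift [ 165.3 -323.6   65.5] rows>= 4 + 9
(np.float64(-0.08798871749041623), -0.078, np.float64(0.06698506659824592), 0.2, 0) turn [0. 0. 0.] | shift [-22.5  -0.  131.2] rows>= 0 + 4
(np.float64(-0.1026107014937827), -0.078, np.float64(0.06138092051461491), 0.2, 0) turn [0. 0. 0.] | shift [-15.4   0.    2.6] rows>= 0 + 1
(np.float64(-0.11539163549536777), -0.078, np.float64(0.05233345702651461), 0.2, 0) turn [0. 0. 0.] | shift [-14.3  -0.    6.3] rows>= 0 + 1
(np.float64(-0.1255368629224007), -0.078, np.float64(0.04040520359295781), 0.2, 0) turn [0. 0. 0.] | shift [-12.3   0.    9.7] rows>= 0 + 1
(-0.15, -0.078, 0.11, 0.2, 0) turn [0. 0. 0.] | shift [-10.1  -0.  -73.1] rows>= 0 + 2
(-0.15, -0.078, 0.15, 0.2, 0) turn [0. 0. 0.] | shift [  7.9   0.  -39.2] rows>= 0 + 1
(-0.15, 0.078, 0.15, 0.2, 0) turn [0. 0. 0.] | shift [   0. -156.    0.] rows>= 0 + 4
(np.float64(-0.08798871749041623), 0.078, np.float64(0.06698506659824592), 0.2, 0) turn [0. 0. 0.] | shift [44.3  0.  93.7] rows>= 0 + 3
```

```bash
python3 -m handwheel '[[[-0.011,0.049,0.112],[0,0,0],0.4],[[-0.011,0.049,0.112],[0,0,0],0.4],[[-0.011,0.049,0.112],[0,0,0],0.4],[[-0.011,0.049,0.112],[0,0,0],0.4]]' 40 
python3 -m handwheel '[[[0,0,0],[0.0165,-0.0325,0.0065],0.4],[[0,0,0],[0.0165,-0.0325,0.0065],0.4],[[0,0,0],[0.0165,-0.0325,0.0065],0.4],[[0,0,0],[0.0165,-0.0325,0.0065],0.4],[[0,0,0],[0.0165,-0.0325,0.0065],0.4],[[0,0,0],[0.0165,-0.0325,0.0065],0.4],[[0,0,0],[0.0165,-0.0325,0.0065],0.4],[[0,0,0],[0.0165,-0.0325,0.0065],0.4]]'
python3 -m handwheel '[[[0,0,0],[0.0165,-0.0325,0.0065],0.4],[[0,0,0],[0.0165,-0.0325,0.0065],0.4],[[0,0,0],[0,0,0],0.4],[[0,0,0],[0,0,0],0.4]]'
python3 - <<'E'
from plan import *
plan(CASE,[(-.092,-.078,.20,.2,0),(-.088,-.078,.067,.2,0)])
E
```

```text
clock: 2.33
tcp_pos: [0.2432, -0.5763, 0.2315]
tool_rot: [[0.978, -0.055, 0.2], [-0.054, -0.998, -0.011], [0.2, -0.001, -0.98]]
force: [-0.4, -0.2, -0.3]
finger_gap: 0.602
clock: 3.0
tcp_pos: [0.3965, -0.3216, 0.2068]
tool_rot: [[0.979, -0.05, 0.198], [-0.049, -0.999, -0.01], [0.199, -0.0, -0.98]]
force: [0.6, -1.2, 0.6]
finger_gap: 0.599
clock: 3.33
tcp_pos: [0.4357, -0.2567, 0.2006]
tool_rot: [[0.979, -0.043, 0.198], [-0.042, -0.999, -0.007], [0.198, -0.001, -0.98]]
force: [0.1, -0.9, -0.1]
finger_gap: 0.603
t 3.33 local [-0.0908 -0.0734  0.2006] f [ 0.1 -0.9 -0.1] gap 0.603
(-0.092, -0.078, 0.2, 0.2, 0) turn [-0.003  0.     0.007] | shift [-1.3  4.6  0.3] rows>= 1 + 1
(-0.088, -0.078, 0.067, 0.2, 0) turn [0. 0. 0.] | shift [-22.5  -0.  131.1] rows>= 0 + 4
```

```bash
python3 -m handwheel '[[[0,0,0.007],[-0.005,0.0045,0.027],0.4],[[0,0,0],[-0.0045,0,0.027],0.4],[[0,0,0],[-0.0045,0,0.026],0.4],[[0,0,0],[0,0,0],0.4]]'
cat > view.py <<'E'
import sys
from h import *
def pair(name,cs,ct,z=4):
    o=[]
    for c,(x,y,w,h) in(('scene',cs),('top',ct)):
        f=grab(c)['image'][:,:,::-1];o.append(cv2.resize(f[y:y+h,x:x+w],None,fx=z,fy=z,interpolation=cv2.INTER_CUBIC))
    H=max(i.shape[0] for i in o);o=[cv2.copyMakeBorder(i,0,H-i.shape[0],0,0,0) for i in o]
    cv2.imwrite(f'pics/{name}.png',np.hstack(o))
a=[int(v) for v in sys.argv[2].split(',')];b=[int(v) for v in sys.argv[3].split(',')]
pair(sys.argv[1],a,b,float(sys.argv[4]) if len(sys.argv)>4 else 4)
E
python3 view.py l1 240,110,100,130 290,150,100,110
```

```text
clock: 3.67
tcp_pos: [0.4329, -0.2647, 0.1156]
tool_rot: [[0.98, -0.059, 0.191], [-0.059, -0.998, -0.006], [0.192, -0.005, -0.981]]
force: [-0.6, -1.0, -0.1]
finger_gap: 0.6
```

View pics/l1.png

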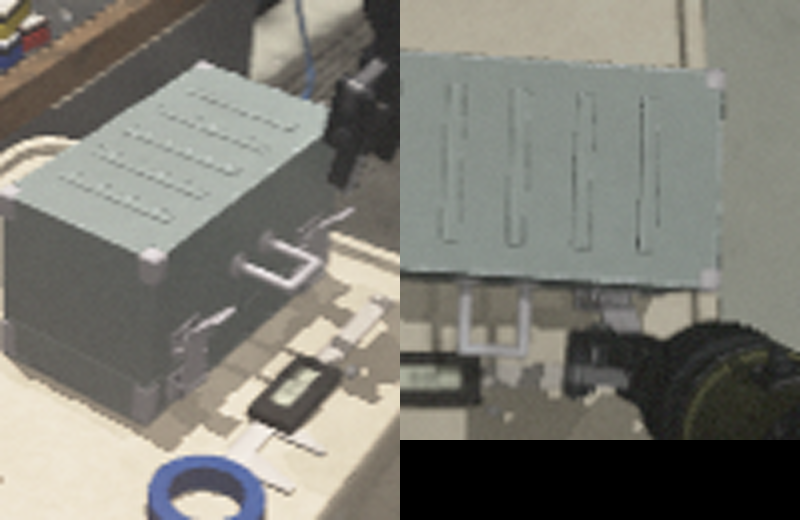

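```bash
python3 -m handwheel '[[[0,0,0],[-0.002,-0.0035,0.025],0.4],[[0,0,0],[-0.0023,0,0.0235],0.4],[[0,0,0],[0,0,0],0.4],[[0,0,0],[0,0,0],0.9],[[0,0,0],[0,0,0],0.9],[[0,0,0],[0,0,0],0.9],[[0,0,0],[0,0,0],0.9]]' 40
python3 - <<'E'
from plan import *
plan(CASE,[(-.088,-.078,.067,.2,0)])
E
```

```text
clock: 4.35
tcp_pos: [0.4449, -0.2648, 0.0861]
tool_rot: [[0.98, -0.055, 0.19], [-0.056, -0.998, -0.004], [0.19, -0.007, -0.982]]
force: [-0.1, -0.3, 0.3]
finger_gap: 0.1
t 4.35 local [-0.0812 -0.081   0.0861] f [-0.1 -0.3  0.3] gap 0.1
(-0.088, -0.078, 0.067, 0.2, 0) turn [-0.006  0.009 -0.007] | shift [-10.5  -3.   17.3] rows>= 1 + 1
```

```bash
python3 -c "
from rig import bot
o=bot.observe()
for k in('q','joint_velocities','joint_torque','force','moment'): print(k,o[k].round(3))"
python3 -m handwheel '[[[0,0,0],[-0.0,0,-0.01],0.4],[[0,0,0],[0,0,0],0.4],[[0,0,0],[0,0,0],0.4]]'
```

```text
q [ 0.57   0.769 -0.104  2.166 -0.374  0.043 -0.754]
joint_velocities [-0.001  0.009  0.004 -0.006 -0.01  -0.005  0.01 ]
joint_torque [-2.5300e-01 -4.6062e+01 -3.4400e-01 -4.5250e+00 -3.0000e-03 -3.1400e-01
 -3.1000e-02]
force [-0.126 -0.315  0.322]
moment [-0.04   0.091 -0.006]
clock: 4.6
tcp_pos: [0.4428, -0.2646, 0.0956]
tool_rot: [[0.98, -0.056, 0.189], [-0.056, -0.998, -0.003], [0.189, -0.007, -0.982]]
force: [0.5, -0.3, 0.3]
finger_gap: 0.517
```

```bash
python3 -m handwheel '[[[0,0,0],[0,0,-0.03],0.4],[[0,-0.1,0],[0,0,0],0.4],[[0,-0.09,0],[0,0,0],0.4],[[0,0,0],[0,0,0],0.4]]'
python3 - <<'E'
from plan import *
plan(CASE,[(-.089,-.078,.12,0,0),(-.089,-.078,.069,0,0)])
print(bot.observe()['q'].round(3))
E
```

```text
clock: 4.93
tcp_pos: [0.4421, -0.2638, 0.1249]
tool_rot: [[0.999, -0.05, 0.002], [-0.05, -0.999, 0.005], [0.002, -0.005, -1.0]]
force: [1.7, 0.9, -0.5]
finger_gap: 0.599
t 4.93 local [-0.084  -0.0801  0.1249] f [ 1.7  0.9 -0.5] gap 0.599
(-0.089, -0.078, 0.12, 0, 0) turn [-0.005 -0.002  0.   ] | shift [-5.  -2.1  4.9] rows>= 1 + 1
(-0.089, -0.078, 0.069, 0, 0) turn [0. 0. 0.] | shift [ 0.  0. 51.] rows>= 0 + 2
[ 0.332  0.729  0.197  2.003 -0.326  0.44  -0.843]
```

```bash
python3 -m handwheel '[[[0,0,0],[-0.005,-0.002,0.005],0.4],[[0,0,0],[0,0,0.026],0.4],[[0,0,0],[0,0,0.025],0.4],[[0,0,0],[0,0,0],0.4],[[0,0,0],[0,0,0],0.9],[[0,0,0],[0,0,0],0.9],[[0,0,0],[0,0,0],0.9],[[0,0,0],[0,0,0],0.9]]' 40
python3 - <<'E'
from plan import *
plan(CASE,[(-.089,-.078,.069,0,0)])
print(bot.observe()['q'].round(3))
E
```

```text
clock: 5.6
tcp_pos: [0.432, -0.2621, 0.0693]
tool_rot: [[0.998, -0.056, 0.001], [-0.056, -0.998, 0.007], [0.0, -0.007, -1.0]]
force: [-2.3, -0.6, 3.1]
finger_gap: 0.238
t 5.6 local [-0.0942 -0.0789  0.0693] f [-2.3 -0.6  3.1] gap 0.238
(-0.089, -0.078, 0.069, 0, 0) turn [-0.007 -0.    -0.006] | shift [ 5.2 -0.9  0.3] rows>= 1 + 1
[ 0.381  0.821  0.129  2.053 -0.358  0.292 -0.814]
```

```bash
python3 -m handwheel '[[[0,0,0],[-0.0075,0,0.0025],0.9],[[0,0,0],[-0.007,0,0.003],0.9],[[0,0,0],[-0.0065,0,0.004],0.9],[[0,0,0],[-0.0063,0,0.005],0.9],[[0,0,0],[-0.0053,0,0.0055],0.9],[[0,0,0],[-0.005,0,0.0065],0.9],[[0,0,0],[-0.002,0,0.003],0.9],[[0,0,0],[0,0,0],0.9]]' 40
python3 - <<'E'
from plan import *
plan(CASE,[(-.089,-.078,.069,0,0)])
print(bot.observe()['q'].round(3))
E
```

```text
clock: 6.27
tcp_pos: [0.3922, -0.2598, 0.0387]
tool_rot: [[0.998, -0.057, -0.0], [-0.057, -0.998, 0.007], [-0.001, -0.007, -1.0]]
force: [-1.0, -1.9, 2.5]
finger_gap: 0.228
t 6.27 local [-0.134  -0.0786  0.0387] f [-1.  -1.9  2.5] gap 0.228
(-0.089, -0.078, 0.069, 0, 0) turn [-0.007  0.001 -0.007] | shift [ 45.   -0.6 -30.3] rows>= 1 + 2
[ 0.459  0.863  0.054  2.159 -0.364  0.133 -0.773]
```

```bash
python3 -m handwheel '[[[0,0,0],[0,0,0],0.4],[[0,0,0],[0,0,0],0.4],[[0,0,0],[0,0,-0.037],0.4],[[0,0,0],[0,0,-0.037],0.4],[[0,0,0],[0,-0.037,-0.037],0.4],[[0,0,0],[0,-0.039,0],0.4],[[0,0,0],[0,-0.04,0],0.4],[[0,0,0],[0,-0.04,0],0.4]]'
python3 -m handwheel '[[[0,0,0.007],[0.02,0,0],0.4],[[0,0,0],[0.02,0,0],0.4],[[0,0,0],[0,0,0],0.4]]'
python3 - <<'E'
from plan import *
plan(CASE,[(-.091,.078,.12,0,0),(-.091,.078,.069,0,0)])
E
python3 view.py l2 240,110,100,130 290,150,100,110
```

```text
clock: 6.93
tcp_pos: [0.4011, -0.1097, 0.1442]
tool_rot: [[0.998, -0.055, 0.001], [-0.055, -0.998, 0.009], [0.001, -0.009, -1.0]]
force: [1.7, 0.8, 0.1]
finger_gap: 0.604
clock: 7.18
tcp_pos: [0.4458, -0.1124, 0.1438]
tool_rot: [[0.998, -0.057, 0.005], [-0.057, -0.998, 0.008], [0.005, -0.008, -1.0]]
force: [0.6, -0.4, -0.3]
finger_gap: 0.599
t 7.18 local [-0.0878  0.0713  0.1438] f [ 0.6 -0.4 -0.3] gap 0.599
(-0.091, 0.078, 0.12, 0, 0) turn [-0.008 -0.005 -0.007] | shift [-3.2 -6.7 23.8] rows>= 1 + 1
(-0.091, 0.078, 0.069, 0, 0) turn [0. 0. 0.] | shift [ 0.  0. 51.] rows>= 0 + 2
```

View pics/l2.png

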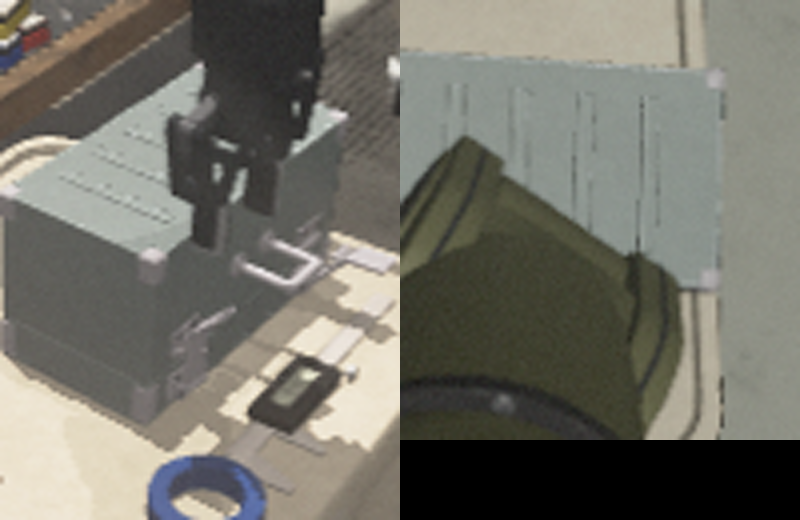

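Right latch is now swung out flat (left half, ~(360,260)); the left one is still upright at (205,330). Gripper is above it.

```bash
python3 -m handwheel '[[[0,0,0],[-0.005,-0.007,0.024],0.4],[[0,0,0],[0,0,0.026],0.4],[[0,0,0],[0,0,0.025],0.4],[[0,0,0],[0,0,0],0.4],[[0,0,0],[0,0,0],0.9],[[0,0,0],[0,0,0],0.9],[[0,0,0],[0,0,0],0.9],[[0,0,0],[0,0,0],0.9]]' 40
python3 - <<'E'
from plan import *
plan(CASE,[(-.091,.078,.069,0,0)])
E
```

```text
clock: 7.95
tcp_pos: [0.4362, -0.1061, 0.0697]
tool_rot: [[0.998, -0.062, 0.001], [-0.062, -0.998, 0.008], [0.0, -0.008, -1.0]]
force: [-0.6, 0.2, 4.0]
finger_gap: 0.218
t 7.95 local [-0.0978  0.0771  0.0697] f [-0.6  0.2  4. ] gap 0.218
(-0.091, 0.078, 0.069, 0, 0) turn [-0.008 -0.    -0.012] | shift [ 6.8 -0.9  0.7] rows>= 1 + 1
```

```bash
python3 -m handwheel '[[[0,0,0],[-0.0075,0,0.0025],0.9],[[0,0,0],[-0.007,0,0.003],0.9],[[0,0,0],[-0.0065,0,0.004],0.9],[[0,0,0],[-0.0063,0,0.005],0.9],[[0,0,0],[-0.0053,0,0.0055],0.9],[[0,0,0],[-0.005,0,0.0065],0.9],[[0,0,0],[-0.002,0,0.003],0.9],[[0,0,0],[0,0,0],0.9]]' 40
python3 -m handwheel '[[[0,0,0],[0,0,0],0.2],[[0,0,0],[0,0,0],0.2],[[0,0,0],[0,0,-0.037],0.2],[[0,0,0],[0,0,-0.037],0.2],[[0,0,0],[0,0.037,-0.030],0.2],[[0,0,0],[0.015,0.039,0],0.2],[[0,0,0],[0,0,0],0.2]]'
python3 - <<'E'
from plan import *
plan(CASE,[(-.097,0,.15,0,0),(-.097,0,.069,0,0)])
E
python3 view.py l3 240,110,100,130 290,150,100,110
```

```text
clock: 8.62
tcp_pos: [0.4035, -0.1044, 0.0488]
tool_rot: [[0.998, -0.06, -0.013], [-0.06, -0.998, 0.013], [-0.014, -0.012, -1.0]]
force: [-4.7, 1.4, 4.9]
finger_gap: 0.216
clock: 9.2
tcp_pos: [0.4218, -0.1871, 0.1491]
tool_rot: [[0.998, -0.068, -0.0], [-0.068, -0.998, -0.001], [-0.0, 0.001, -1.0]]
force: [0.5, -0.8, -1.1]
finger_gap: 0.804
t 9.2 local [-0.1081 -0.0045  0.1491] f [ 0.5 -0.8 -1.1] gap 0.804
(-0.097, 0, 0.15, 0, 0) turn [ 0.001  0.    -0.018] | shift [11.1 -4.5 -0.9] rows>= 1 + 1
(-0.097, 0, 0.069, 0, 0) turn [0. 0. 0.] | shift [ 0.  0. 81.] rows>= 0 + 2
```

View pics/l3.png

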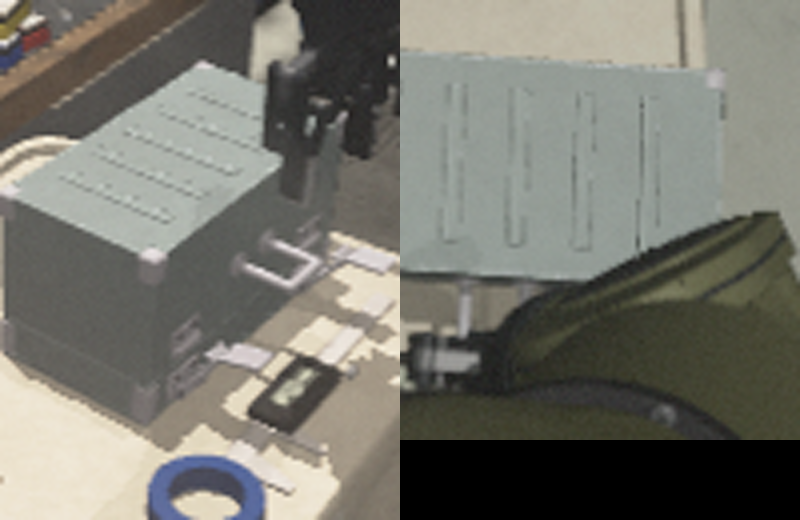

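```bash
python3 -m handwheel '[[[0,0,-0.018],[0.014,-0.0045,0],0.2],[[0,0,0],[0,0,0.035],0.2],[[0,0,0],[0,0,0.03],0.2],[[0,0,0],[0,0,0.015],0.2],[[0,0,0],[0,0,0],0.2]]' 60
python3 - <<'E'
from plan import *
plan(CASE,[(-.096,0,.069,0,0)])
E
```

```text
clock: 9.72
tcp_pos: [0.4286, -0.1717, 0.0635]
tool_rot: [[0.999, -0.044, -0.016], [-0.044, -0.999, 0.015], [-0.017, -0.014, -1.0]]
force: [-0.4, -1.0, 0.8]
finger_gap: 0.802
t 9.72 local [-0.1021  0.0112  0.0635] f [-0.4 -1.   0.8] gap 0.802
(-0.096, 0, 0.069, 0, 0) turn [-0.014  0.017  0.006] | shift [ 6.1 11.2 -5.5] rows>= 1 + 1
```

```bash
python3 -m handwheel '[[[-0.014,0.017,0],[0.006,0.011,-0.0055],0.2],[[0,0,0],[0,0,0],0.2],[[0,0,0],[0,0,0],0.2]]' 60
python3 - <<'E'
from plan import *
plan(CASE,[(-.096,0,.069,0,0)]);print(bot.observe()['q'].round(3))
E
```

```text
clock: 9.97
tcp_pos: [0.4367, -0.1858, 0.0728]
tool_rot: [[0.999, -0.045, 0.008], [-0.045, -0.999, -0.005], [0.008, 0.005, -1.0]]
force: [-0.3, 1.1, -0.1]
finger_gap: 0.799
t 9.97 local [-0.0933 -0.0025  0.0728] f [-0.3  1.1 -0.1] gap 0.799
(-0.096, 0, 0.069, 0, 0) turn [ 0.005 -0.008  0.005] | shift [-2.7 -2.5  3.8] rows>= 1 + 1
[ 0.12   0.821  0.305  2.158 -0.902  0.281 -0.404]
```

```bash
python3 -m handwheel '[[[0,0,0],[-0.0025,-0.002,0.003],0.2],[[0,0,0],[0,0,0],0.7],[[0,0,0],[0,0,0],0.7],[[0,0,0],[0,0,0],0.7],[[0,0,0],[0,0,0],0.7]]' 60
python3 - <<'E'
from plan import *
plan(CASE,[(-.096,0,.069,0,0)]);print(bot.observe()['q'].round(3))
r,a=np.hypot(.162,.045),np.pi-np.arctan2(.045,.162)
th=np.arange(0,1.51,.1);p=np.c_[.067+r*np.cos(a-th),.034+r*np.sin(a-th)]
print((np.diff(p,axis=0)*1000).round(1).tolist())
E
```

```text
clock: 10.38
tcp_pos: [0.4333, -0.1843, 0.0693]
tool_rot: [[0.999, -0.046, 0.006], [-0.045, -0.999, -0.006], [0.006, 0.006, -1.0]]
force: [-2.8, -1.9, 8.6]
finger_gap: 0.485
t 10.38 local [-0.0968 -0.0011  0.0693] f [-2.8 -1.9  8.6] gap 0.485
(-0.096, 0, 0.069, 0, 0) turn [ 0.006 -0.006  0.004] | shift [ 0.8 -1.1  0.3] rows>= 1 + 1
[ 0.13   0.824  0.284  2.169 -0.908  0.259 -0.4  ]
[[5.3, 15.9], [6.9, 15.3], [8.4, 14.6], [9.8, 13.7], [11.1, 12.6], [12.3, 11.5], [13.4, 10.2], [14.3, 8.8], [15.1, 7.3], [15.8, 5.8], [16.3, 4.2], [16.6, 2.5], [16.8, 0.8], [16.8, -0.8], [16.6, -2.5]]
```

```bash
python3 -m handwheel '[[[0,0,0],[0.005,0,-0.016],0.7],[[0,0,0],[0.007,0,-0.0155],0.7],[[0,0,0],[0.0085,0,-0.0145],0.7],[[0,0,0],[0.0095,0,-0.0135],0.7],[[0,0,0],[0.011,0,-0.0125],0.7],[[0,0,0],[0.0125,0,-0.0115],0.7],[[0,0,0],[0,0,0],0.7]]' 60
python3 - <<'E'
from plan import *
plan(CASE,[(-.096,0,.069,0,0)])
E
python3 -m handwheel '[[[0,0,0],[0.0135,0,-0.010],0.7],[[0,0,0],[0.0145,0,-0.009],0.7],[[0,0,0],[0.015,0,-0.0075],0.7],[[0,0,0],[0.016,0,-0.006],0.7],[[0,0,0],[0.016,0,-0.004],0.7],[[0,0,0],[0.0165,0,-0.0025],0.7],[[0,0,0],[0.017,0,-0.001],0.7],[[0,0,0],[0.017,0,0.001],0.7]]' 
python3 -m handwheel '[[[0,0,0],[0.0165,0,0.0025],0.7],[[0,0,0],[0.005,0,0.002],0.7],[[0,0,0],[0,0,0],0.7]]' 
python3 - <<'E'
from plan import *
plan(CASE,[(.07,0,.19,0,0)])
E
python3 view.py l4 240,90,100,150 260,130,130,130 3.3
```

```text
clock: 10.97
tcp_pos: [0.4918, -0.1873, 0.1541]
tool_rot: [[0.999, -0.046, 0.014], [-0.046, -0.999, -0.01], [0.014, 0.009, -1.0]]
force: [5.5, -3.5, -8.9]
finger_gap: 0.479
t 10.97 local [-0.0382 -0.0012  0.1541] f [ 5.5 -3.5 -8.9] gap 0.479
(-0.096, 0, 0.069, 0, 0) turn [ 0.009 -0.014  0.004] | shift [-57.8  -1.2  85.1] rows>= 1 + 3
clock: 11.63
tcp_pos: [0.6121, -0.1899, 0.1921]
tool_rot: [[0.999, -0.044, 0.004], [-0.044, -0.999, -0.003], [0.005, 0.003, -1.0]]
force: [-0.2, -0.0, -0.1]
finger_gap: 0.299
clock: 11.88
tcp_pos: [0.6339, -0.1904, 0.1864]
tool_rot: [[0.999, -0.043, 0.005], [-0.043, -0.999, -0.003], [0.005, 0.003, -1.0]]
force: [5.0, -3.0, -0.9]
finger_gap: 0.301
t 11.88 local [0.1039 0.0028 0.1864] f [ 5.  -3.  -0.9] gap 0.301
(0.07, 0, 0.19, 0, 0) turn [ 0.003 -0.005  0.007] | shift [-33.9   2.8  -3.6] rows>= 1 + 1
```

View pics/l4.png

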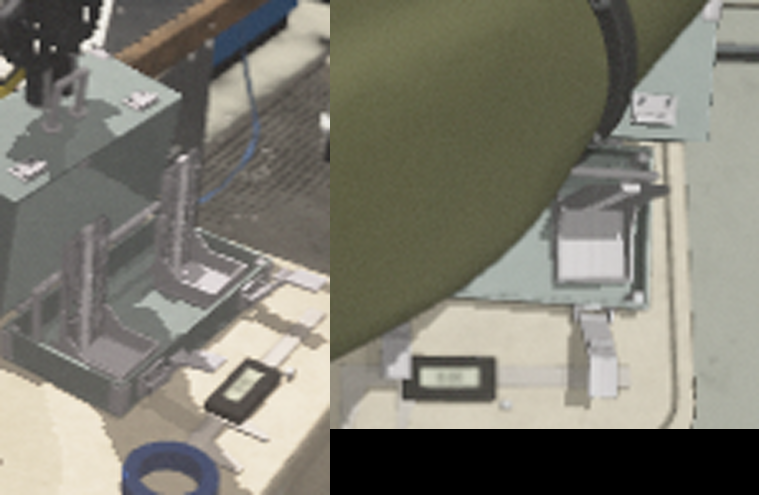

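```bash
python3 -m handwheel '[[[0,0,0],[0,0,0],0.3],[[0,0,0],[0,0,0],0.3],[[0,0,0],[0,0,-0.04],0.3],[[0,0,0],[0,0,-0.04],0.3],[[0,0,0],[-0.025,0.03,0],0.4],[[0,0,0],[-0.025,0.03,0],0.4],[[0,0,0],[-0.025,0.03,0],0.4],[[0,0,0],[-0.025,0.03,0],0.4]]' 
python3 -m handwheel '[[[0,0,0],[-0.025,0.03,0],0.4],[[0,0,0],[-0.025,0.03,0],0.4],[[0,0,0],[-0.025,0.03,0],0.4],[[0,0,0],[-0.025,0.03,0],0.4],[[0,0,0],[-0.025,0.03,0],0.4],[[0,0,0.12],[0,0,0],0.4],[[0,0,0.12],[0,0,0],0.4],[[0,0,0.12],[0,0,0],0.4]]' 
python3 -m handwheel '[[[0,0,0.12],[0,0,0],0.4],[[0,0,0.12],[0,0,0],0.4],[[0,0,0.12],[0,0,0],0.4],[[0,0,0.12],[0,0,0],0.4],[[0,0,0.12],[0,0,0],0.4],[[0,0,0.12],[0,0,0],0.4],[[0,0,0.12],[0,0,0],0.4],[[0,0,0],[0,0,0],0.4]]' 
python3 - <<'E'
from plan import *
plan(CASE,[(-.1,-.1,.25,0,-np.pi/2)]);print(bot.observe()['q'].round(3))
E
python3 view.py l5 240,105,100,130 280,150,100,110
```

```text
clock: 12.65
tcp_pos: [0.525, -0.3073, 0.2676]
tool_rot: [[0.999, -0.044, 0.004], [-0.044, -0.999, -0.003], [0.004, 0.003, -1.0]]
force: [-0.1, 0.4, -0.1]
finger_gap: 0.596
clock: 13.32
tcp_pos: [0.3937, -0.4512, 0.2674]
tool_rot: [[0.916, -0.402, 0.005], [-0.402, -0.916, -0.002], [0.005, 0.0, -1.0]]
force: [0.6, -0.0, -0.2]
finger_gap: 0.6
clock: 13.98
tcp_pos: [0.395, -0.4502, 0.2668]
tool_rot: [[0.317, -0.948, 0.003], [-0.948, -0.317, -0.002], [0.003, -0.003, -1.0]]
force: [0.1, 0.2, -0.2]
finger_gap: 0.6
t 13.98 local [-0.1217 -0.2686  0.2668] f [ 0.1  0.2 -0.2] gap 0.6
(-0.1, -0.1, 0.25, 0, -1.5707963267948966) turn [-0.003 -0.003  0.373] | shift [-168.6  -21.7   16.8] rows>= 4 + 5
[ 0.27   0.824  1.032  1.641 -0.773  1.131 -1.309]
```

View pics/l5.png

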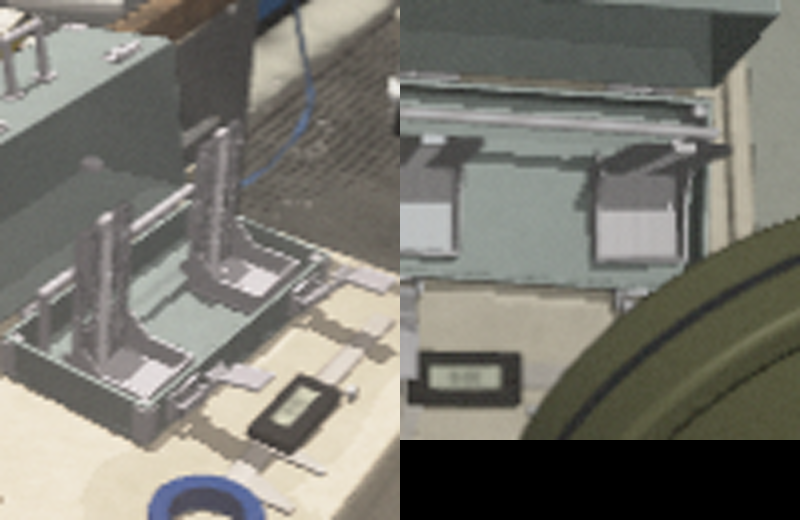

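Cover is fully open. Two trays are present: left tray with plate top at ~(107,215) in the left half, right tray at ~(220,130); the middle is empty. I turn the wrist the other way, since its joint range is better there, then measure the trays.

```bash
python3 -m handwheel '[[[0,0,-0.125],[0,0,0],0.4],[[0,0,-0.125],[0,0,0],0.4],[[0,0,-0.125],[0,0,0],0.4],[[0,0,-0.125],[0,0,0],0.4],[[0,0,-0.125],[0,0,0],0.4],[[0,0,-0.125],[0,0,0],0.4],[[0,0,-0.125],[0,0,0],0.4],[[0,0,-0.125],[0,0,0],0.4]]' >/dev/null
python3 -m handwheel '[[[0,0,-0.125],[0,0,0],0.4],[[0,0,-0.125],[0,0,0],0.4],[[0,0,-0.125],[0,0,0],0.4],[[0,0,-0.125],[0,0,0],0.4],[[0,0,-0.125],[0,0,0],0.4],[[0,0,-0.125],[0,0,0],0.4],[[0,0,-0.125],[0,0,0],0.4],[[0,0,-0.125],[0,0,0],0.4]]' >/dev/null
python3 -m handwheel '[[[0,0,-0.125],[0,0,0],0.4],[[0,0,-0.125],[0,0,0],0.4],[[0,0,-0.125],[0,0,0],0.4],[[0,0,-0.125],[0,0,0],0.4],[[0,0,-0.125],[0,0,0],0.4],[[0,0,-0.125],[0,0,0],0.4],[[0,0,0],[0,0,0],0.4],[[0,0,0],[0,0,0],0.4]]' 
cat > tray.py <<'E'
"""silhouette fit of a tray: pose (x,y,yaw) at foot height z, both cameras"""
from h import *
from scipy.optimize import minimize
def box(a,b): return np.array([[x,y,z] for x in(a[0],b[0]) for y in(a[1],b[1]) for z in(a[2],b[2])],float)
PARTS=[box((-.005,-.03,0),(0,.03,.124)),box((-.068,-.03,0),(-.005,.03,.02))]
def tw(p,z,P): 
    c,s=np.cos(p[2]),np.sin(p[2]);return P@np.array([[c,s,0],[-s,c,0],[0,0,1]])+[p[0],p[1],z]
def sil(f,p,z,up=4):
    m=np.zeros((384*up,512*up),np.uint8)
    for b in PARTS:
        h=cv2.convexHull((proj(f,tw(p,z,b))*up+up/2-.5).astype(np.float32));cv2.fillConvexPoly(m,h.round().astype(np.int32),1)
    return cv2.resize(m.astype(np.float32),(512,384),interpolation=cv2.INTER_AREA)
def masks(pts):
    """tray masks in each camera nearest to the expected projection of world points pts"""
    out={}
    for c in('scene','top'):
        f=grab(c);L=bot.regions_of(c,'tray_1');out[c]=(f,[(r['p'],np.array(r['pixels'])) for r in L])
        print(c,[(round(r['p'],2),np.round(r['pixel']).tolist(),int(np.sum(r['pixels']))) for r in L])
    return out
E
python3 - <<'E'
from plan import *
from tray import *
plan(CASE,[(-.1,-.1,.25,0,np.pi/2)]);print(bot.observe()['q'].round(3))
M=masks(None)
np.set_printoptions(precision=4,suppress=True)
for y in(.076,-.076):
    p0=np.r_[W(CASE,(.03,y,0))[:2],CASE[2]]
    sel=[]
    for c,(f,L) in M.items():
        s=sil(f,p0,.004);io=[(s*m).sum()/np.maximum(s,m).sum() for _,m in L]
        if io and max(io)>.25: sel.append((f,L[int(np.argmax(io))][1].astype(float),c,max(io)))
    cost=lambda p,S:-sum((sil(f,p,.004)*m).sum()/np.maximum(sil(f,p,.004),m).sum() for f,m,_,_ in S)
    for S in [sel]+[[s] for s in sel]:
        r=minimize(cost,p0,args=(S,),method='Nelder-Mead',options=dict(initial_simplex=p0+np.vstack([np.zeros(3),np.diag([.01,.01,.1])]),xatol=1e-4,fatol=1e-4))
        print(y,[s[2] for s in S],r.x,r.fun,'local',loc(CASE,[*r.x[:2],0])[:2])
E
```

```text
clock: 16.08
tcp_pos: [0.3955, -0.4509, 0.2674]
tool_rot: [[0.067, 0.998, 0.005], [0.998, -0.067, -0.003], [-0.003, 0.006, -1.0]]
force: [0.2, -0.5, 0.8]
finger_gap: 0.597
t 16.08 local [-0.1212 -0.2693  0.2674] f [ 0.2 -0.5  0.8] gap 0.597
(-0.1, -0.1, 0.25, 0, 1.5707963267948966) turn [ 0.005  0.003 -0.017] | shift [169.3  21.2  17.4] rows>= 1 + 5
[ 0.641  0.619  0.233  1.621 -0.172  0.916  0.87 ]
scene [(0.67, [297.0, 168.0], 765), (0.49, [199.0, 243.0], 3175), (0.34, [141.0, 244.0], 976)]
top [(0.92, [285.0, 197.0], 730), (0.79, [340.0, 198.0], 775), (0.61, [218.0, 147.0], 220)]
0.076 ['top'] [ 0.5507 -0.1191 -0.0218] -0.9062817011314865 local [0.0173 0.0698]
0.076 ['top'] [ 0.5507 -0.1191 -0.0218] -0.9062817011314865 local [0.0173 0.0698]
-0.076 ['scene', 'top'] [ 0.5466 -0.2642 -0.0193] -1.7806709572008552 local [ 0.0203 -0.0753]
-0.076 ['scene'] [ 0.5479 -0.2685 -0.0819] -0.899452804377565 local [ 0.0219 -0.0795]
-0.076 ['top'] [ 0.5468 -0.2633 -0.0069] -0.9044642857142857 local [ 0.0205 -0.0744]
```

```bash
python3 - <<'E'
from plan import *
plan(CASE,[(.0175,-.0755,.21,0,np.pi/2),(.0175,-.0755,.099,0,np.pi/2)])
E
```

```text
t 16.28 local [-0.1208 -0.2691  0.267 ] f [ 0.2  0.5 -0.1] gap 0.597
(0.0175, -0.0755, 0.21, 0, 1.5707963267948966) turn [ 0.005  0.003 -0.016] | shift [193.6 138.3  57. ] rows>= 1 + 6
(0.0175, -0.0755, 0.099, 0, 1.5707963267948966) turn [0. 0. 0.] | shift [  0.   0. 111.] rows>= 0 + 3
```

```bash
python3 -m handwheel '[[[0.005,0.003,-0.016],[0,0,0],0.4],[[0,0,0],[0.0323,0.023,0.0095],0.4],[[0,0,0],[0.0323,0.023,0.0095],0.4],[[0,0,0],[0.0323,0.023,0.0095],0.4],[[0,0,0],[0.0323,0.023,0.0095],0.4],[[0,0,0],[0.0323,0.023,0.0095],0.4],[[0,0,0],[0.0321,0.0233,0.0095],0.4],[[0,0,0],[0,0,0],0.4]]' >/dev/null
python3 -m handwheel '[[[0,0,0],[0,0,0.02],0.4],[[0,0,0],[0,0,0],0.4],[[0,0,0],[0,0,0],0.4]]'
python3 - <<'E'
from plan import *
plan(CASE,[(.0175,-.0755,.099,0,np.pi/2)]);print(bot.observe()['q'].round(3))
E
```

```text
clock: 17.2
tcp_pos: [0.5427, -0.2641, 0.1894]
tool_rot: [[0.049, 0.999, -0.003], [0.999, -0.049, 0.001], [0.001, -0.003, -1.0]]
force: [1.1, -0.3, -0.1]
finger_gap: 0.599
t 17.2 local [ 0.0165 -0.0754  0.1894] f [ 1.1 -0.3 -0.1] gap 0.599
(0.0175, -0.0755, 0.099, 0, 1.5707963267948966) turn [-0.003 -0.001  0.001] | shift [-0.1  1.  90.4] rows>= 1 + 3
[ 0.247  0.723  0.229  1.687 -0.219  0.76   0.532]
```

Well placed; descend and pinch.

```bash
python3 -m handwheel '[[[0,0,0],[0,0.001,0.03],0.4],[[0,0,0],[0,0,0.03],0.4],[[0,0,0],[0,0,0.03],0.4],[[0,0,0],[0,0,0],0.4],[[0,0,0],[0,0,0],1],[[0,0,0],[0,0,0],1],[[0,0,0],[0,0,0],1],[[0,0,0],[0,0,0],1]]' 70
python3 -m handwheel '[[[0,0,0],[0,0,0],1],[[0,0,0],[0,0,0],1],[[0,0,0],[0,0,-0.02],1],[[0,0,0],[0,0,0],1],[[0,0,0],[0,0,0],1]]'
python3 - <<'E'
from plan import *
plan(CASE,[(.0175,-.0755,.099,0,np.pi/2)]);print(bot.observe()['q'].round(3))
E
python3 view.py l6 240,105,100,130 280,150,100,110
```

```text
clock: 17.87
tcp_pos: [0.5456, -0.2652, 0.1023]
tool_rot: [[0.049, 0.999, 0.003], [0.999, -0.049, -0.002], [-0.001, 0.003, -1.0]]
force: [-5.7, 0.9, 18.8]
finger_gap: 0.046
clock: 18.28
tcp_pos: [0.5457, -0.2647, 0.1213]
tool_rot: [[0.049, 0.999, 0.003], [0.999, -0.049, -0.001], [-0.001, 0.003, -1.0]]
force: [0.0, 0.3, -4.6]
finger_gap: 0.045
t 18.28 local [ 0.0195 -0.0758  0.1213] f [ 0.   0.3 -4.6] gap 0.045
(0.0175, -0.0755, 0.099, 0, 1.5707963267948966) turn [0.003 0.001 0.001] | shift [ 0.3 -2.  22.3] rows>= 1 + 1
[ 0.267  0.817  0.194  1.733 -0.247  0.612  0.555]
```

View pics/l6.png

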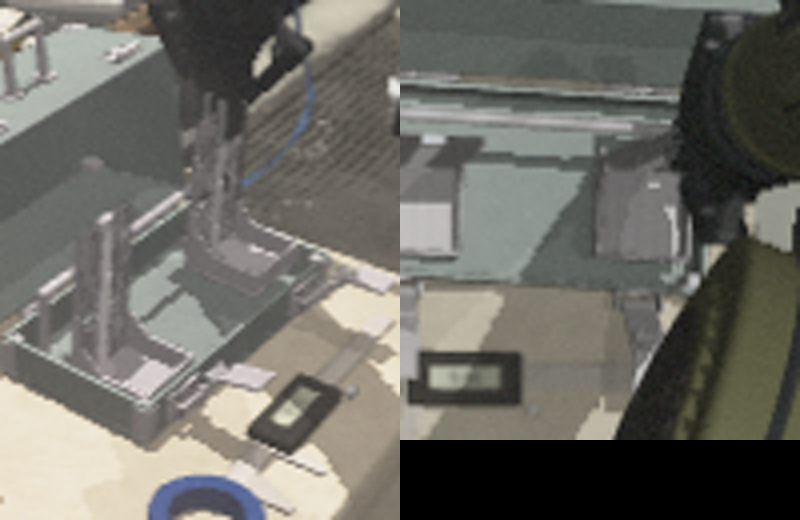

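```bash
python3 - <<'E'
from plan import *
w3=loc(CASE,W(RAIL,(-.06,-.078,0)))
print(w3)
plan(CASE,[(.0195,-.0758,.26,0,np.pi/2)])
plan(RAIL,[(*loc(RAIL,W(CASE,(.0195,-.0758,0)))[:2],.26,0,np.pi/2-.136),(-.06,-.078,.26,0,np.pi/2)])
E
```

```text
[-0.06190104  0.24533686  0.        ]
t 18.38 local [ 0.0182 -0.0751  0.1198] f [-0.3  0.5 -3.5] gap 0.038
(0.0195, -0.0758, 0.26, 0, 1.5707963267948966) turn [-0.    -0.     0.001] | shift [  -0.7    1.3 -140.2] rows>= 1 + 4
t 18.38 local [-0.0242 -0.4063  0.1198] f [-0.3  0.5 -3.5] gap 0.038
(np.float64(-0.02295654139688668), np.float64(-0.4072154176923985), 0.26, 0, 1.4347963267948964) turn [-0.    -0.     0.001] | shift [  -0.7    1.3 -140.2] rows>= 1 + 4
(-0.06, -0.078, 0.26, 0, 1.5707963267948966) turn [ 0.     0.    -0.136] | shift [329.2 -37.    0. ] rows>= 2 + 8
```

```bash
python3 -m handwheel '[[[0,0,0],[0,0,-0.028],1],[[0,0,0],[0,0,-0.028],1],[[0,0,0],[0,0,-0.028],1],[[0,0,0],[0,0,-0.028],1],[[0,0,0],[0,0,-0.028],1],[[0,0,-0.068],[0,0,0],1],[[0,0,-0.068],[0,0,0],1],[[0,0,0],[0,0,0],1]]'
python3 -m handwheel '[[[0,0,0],[0.03,-0.0034,0],1],[[0,0,0],[0.03,-0.0034,0],1],[[0,0,0],[0.03,-0.0034,0],1],[[0,0,0],[0.03,-0.0034,0],1],[[0,0,0],[0.03,-0.0034,0],1],[[0,0,0],[0.03,-0.0034,0],1],[[0,0,0],[0.03,-0.0034,0],1],[[0,0,0],[0.03,-0.0034,0],1]]'
python3 -m handwheel '[[[0,0,0],[0.03,-0.0034,0],1],[[0,0,0],[0.03,-0.0034,0],1],[[0,0,0],[0.029,-0.0034,0],1],[[0,0,0],[0,0,0.03],1],[[0,0,0],[0,0,0.03],1],[[0,0,0],[0,0,0.03],1],[[0,0,0],[0,0,0],1],[[0,0,0],[0,0,0],1]]'
python3 - <<'E'
from plan import *
plan(RAIL,[(-.035,-.078,.146,0,np.pi/2)]);print(bot.observe()['q'].round(3))
E
```

```text
clock: 19.05
tcp_pos: [0.5442, -0.2639, 0.2596]
tool_rot: [[-0.089, 0.996, -0.001], [0.996, 0.089, 0.001], [0.001, -0.001, -1.0]]
force: [-0.3, -0.3, -3.0]
finger_gap: 0.045
clock: 19.72
tcp_pos: [0.4956, -0.0261, 0.2592]
tool_rot: [[-0.085, 0.996, -0.002], [0.996, 0.085, 0.0], [0.0, -0.002, -1.0]]
force: [1.1, -0.1, -3.4]
finger_gap: 0.042
clock: 20.38
tcp_pos: [0.4773, 0.0599, 0.1689]
tool_rot: [[-0.085, 0.996, -0.005], [0.996, 0.085, -0.001], [-0.0, -0.005, -1.0]]
force: [0.7, 0.0, -2.5]
finger_gap: 0.042
t 20.38 local [-0.0631 -0.0779  0.1689] f [ 0.7  0.  -2.5] gap 0.042
(-0.035, -0.078, 0.146, 0, 1.5707963267948966) turn [-0.005  0.    -0.001] | shift [-0.1 28.1 22.9] rows>= 1 + 1
[-0.338  0.62   0.187  2.062 -0.234  0.484  0.108]
```

```bash
python3 -m handwheel '[[[-0.005,0,0],[0,0.020,0.023],1],[[0,0,0],[0,0,0],1],[[0,0,0],[0,0,0],1],[[0,0,0],[0,0,0],1]]'
cat > rel.py <<'E'
"""tray-in-hand vs rail, per camera; args: foot z, guess local x,y (rear face)"""
import sys
from plan import *
from tray import *
np.set_printoptions(precision=4,suppress=True)
fz,gx,gy=map(float,sys.argv[1:4])
M=masks(None);p0=np.r_[W(RAIL,(gx,gy,0))[:2],RAIL[2]]
zc=min(.085,.124)
for c,(f,L) in M.items():
    roi=np.zeros((384,512),np.uint8);q=tw(p0,fz,box((-.075,-.042,-.012),(.006,.042,.085)))
    cv2.fillConvexPoly(roi,cv2.convexHull(proj(f,q).astype(np.float32)).round().astype(np.int32),1)
    s=sil(f,p0,fz)*roi;b=max(L,key=lambda r:(s*r[1]).sum()/np.maximum(s,r[1]*roi).sum())[1]*roi
    print(c,'area',s.sum(),b.sum())
    cost=lambda p:-(lambda s:(s*b).sum()/np.maximum(s,b).sum())(sil(f,p,fz)*roi)
    for fixyaw in(1,0):
        g=(lambda v:cost([v[0],v[1],p0[2]])) if fixyaw else cost
        n=2 if fixyaw else 3
        r=minimize(g,p0[:n],method='Nelder-Mead',options=dict(initial_simplex=p0[:n]+np.vstack([np.zeros(n),np.diag([.006,.006,.06][:n])]),xatol=5e-5,fatol=1e-5))
        print(c,'iou',r.fun,'local',loc(RAIL,[*r.x[:2],0])[:2],r.x[2:]-p0[2] if n>2 else '')
E
python3 - <<'E'
from plan import *
plan(RAIL,[(-.035,-.078,.146,0,np.pi/2)])
E
python3 rel.py .048 -.0405 -.078
python3 view.py l7 150,140,100,125 185,130,100,120
```

```text
clock: 20.72
tcp_pos: [0.4991, 0.0618, 0.1483]
tool_rot: [[-0.086, 0.996, 0.006], [0.996, 0.086, 0.001], [0.0, 0.006, -1.0]]
force: [-0.3, -0.7, -3.3]
finger_gap: 0.04
t 20.72 local [-0.0413 -0.0779  0.1483] f [-0.3 -0.7 -3.3] gap 0.04
(-0.035, -0.078, 0.146, 0, 1.5707963267948966) turn [ 0.006 -0.    -0.   ] | shift [-0.1  6.3  2.3] rows>= 1 + 1
scene [(0.92, [246.0, 220.0], 1139), (0.7, [270.0, 188.0], 685), (0.37, [290.0, 240.0], 607)]
top [(0.9, [283.0, 198.0], 740), (0.7, [222.0, 218.0], 298), (0.58, [164.0, 152.0], 115), (0.32, [223.0, 177.0], 428)]
scene area 1141.3125 1071
scene iou -0.9031164646148682 local [-0.0368 -0.0809] 
scene iou -0.9152736663818359 local [-0.0352 -0.0815] [-0.0499]
top area 833.1875 298
top iou -0.3804548680782318 local [-0.033  -0.0803] 
top iou -0.3930867612361908 local [-0.0318 -0.0872] [-0.1495]
```

View pics/l7.png

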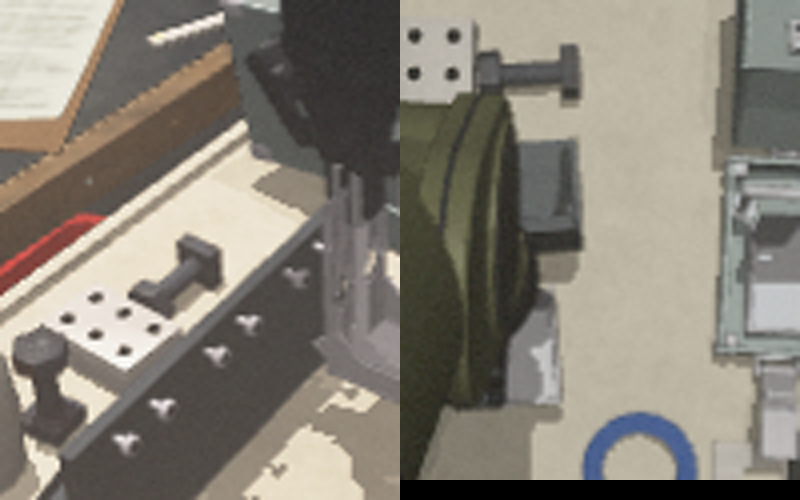

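```bash
cat > ov.py <<'E'
"""overlay: name, foot z, local x, y of tray rear face (per-camera rail frame); crops scene, top"""
import sys
from h import *
from plan import W
from tray import PARTS
RF={'scene':(.531,.1439,.0858),'top':(.5342,.1429,.0858)}
name=sys.argv[1];fz,lx,ly=map(float,sys.argv[2:5])
E=[(a,b) for a in range(8) for b in range(a) if bin(a^b).count('1')==1]
out=[]
for c,a in zip(('scene','top'),sys.argv[5:7]):
    x,y,w,h,k=map(int,a.split(','));f=grab(c)
    im=cv2.resize(f['image'][y:y+h,x:x+w,::-1],None,fx=k,fy=k,interpolation=cv2.INTER_CUBIC)
    D=lambda P:((proj(f,[W(RF[c],p) for p in P])-[x,y]+.5)*k-.5).round().astype(int)
    for n,B in enumerate(PARTS):
        q=D(B+[lx,ly,fz])
        for i,j in E: cv2.line(im,tuple(map(int,q[i])),tuple(map(int,q[j])),((0,255,0),(0,200,255))[n],1)
    for s in(.093,.063,.015,-.015,-.063,-.093):
        q=D([(-.013,s+.00625*np.cos(t),.1+.00625*np.sin(t)) for t in np.linspace(0,6.28,17)]);cv2.polylines(im,[q.astype(np.int32)],True,(0,0,255),1)
    out.append(im)
H=max(i.shape[0] for i in out);cv2.imwrite(f'pics/{name}.png',np.hstack([cv2.copyMakeBorder(i,0,H-i.shape[0],0,0,0) for i in out]))
E
python3 ov.py o1 .050 -.0388 -.078 200,165,70,95,6 295,185,40,60,9
```

```text
(no output)
```

View pics/o1.png

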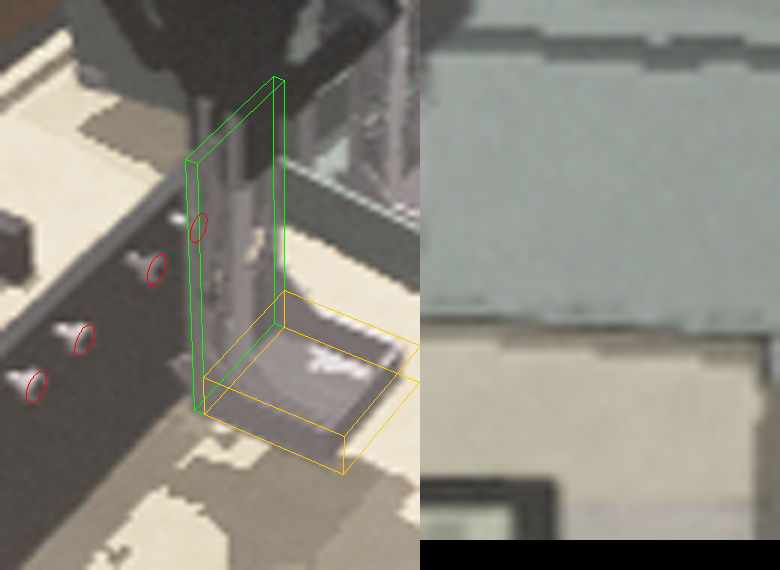

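```bash
sed -i 's/(-.068,-.03,0)/(-.063,-.03,0)/' tray.py
cat > rel.py <<'E'
"""tray-in-hand in each camera's own rail frame; args: foot z, guess local x,y (rear face)"""
import sys
import plan as PL
from plan import *
from tray import *
np.set_printoptions(precision=4,suppress=True)
RF={'scene':(.531,.1439,.0858),'top':(.5342,.1429,.0858)}
fz,gx,gy=map(float,sys.argv[1:4])
M=masks(None)
for c,(f,L) in M.items():
    RAIL=RF[c];p0=np.r_[W(RAIL,(gx,gy,0))[:2],RAIL[2],fz]
    roi=np.zeros((384,512),np.uint8);q=tw(p0,fz,box((-.07,-.04,-.012),(.006,.04,.085)))
    if c=='top': q=tw(p0,fz,box((-.075,-.05,-.012),(-.02,.005,.02)))
    cv2.fillConvexPoly(roi,cv2.convexHull(proj(f,q).astype(np.float32)).round().astype(np.int32),1)
    s=sil(f,p0,fz)*roi;b=max(L,key=lambda r:(s*r[1]).sum()/np.maximum(s,r[1]*roi).sum())[1]*roi
    if c=='top':
        ys,xs=np.nonzero(b);print('mask right edge per row',[(int(v),int(xs[ys==v].max())) for v in sorted(set(ys))]);ys,xs=np.nonzero(s>.5);print('model',[(int(v),int(xs[ys==v].max())) for v in sorted(set(ys))]);continue
    cost=lambda p:-(lambda s:(s*b).sum()/np.maximum(s,b).sum())(sil(f,p[:3],p[3])*roi)
    for fr in([0,1],[0,1,2],[0,1,3],[0,1,2,3]):
        def full(v): p=p0.copy();p[fr]=v;return p
        n=len(fr);r=minimize(lambda v:cost(full(v)),p0[fr],method='Nelder-Mead',options=dict(initial_simplex=p0[fr]+np.vstack([np.zeros(n),np.diag(np.array([.006,.006,.06,.006])[fr])]),xatol=5e-5,fatol=1e-5))
        p=full(r.x);print(c,'iou',round(r.fun,4),'local',loc(RAIL,[*p[:2],0])[:2],'yaw',p[2]-p0[2],'z',p[3])
E
python3 rel.py .050 -.0388 -.078
```

```text
scene [(0.98, [271.0, 189.0], 718), (0.88, [245.0, 220.0], 1060), (0.6, [176.0, 222.0], 505), (0.57, [192.0, 209.0], 219)]
top [(0.84, [219.0, 221.0], 312), (0.67, [286.0, 196.0], 731), (0.55, [342.0, 238.0], 224)]
scene iou -0.8876 local [-0.0375 -0.0785] yaw 0.0 z 0.05
scene iou -0.8913 local [-0.0379 -0.0781] yaw 0.019312619670210307 z 0.05
scene iou -0.8863 local [-0.0375 -0.0775] yaw 0.0 z 0.050717978395061744
scene iou -0.8916 local [-0.0379 -0.078 ] yaw 0.02333194085178547 z 0.04985609413289058
mask right edge per row [(212, 224), (213, 224), (214, 224), (215, 224), (216, 224), (217, 224), (218, 224), (219, 224), (220, 224), (221, 224), (222, 224), (223, 225), (224, 225), (225, 225), (226, 225), (227, 225), (228, 225), (229, 225), (230, 225), (231, 217)]
model [(212, 224), (213, 225), (214, 225), (215, 225), (216, 225), (217, 225), (218, 225), (219, 225), (220, 225), (221, 225), (222, 225), (223, 225), (224, 225), (225, 225), (226, 225), (227, 225), (228, 226), (229, 226), (230, 224)]
```

```bash
python3 ov.py o2 .050 -.0388 -.078 200,165,70,95,6 190,185,45,60,9
```

```text
(no output)
```

View pics/o2.png

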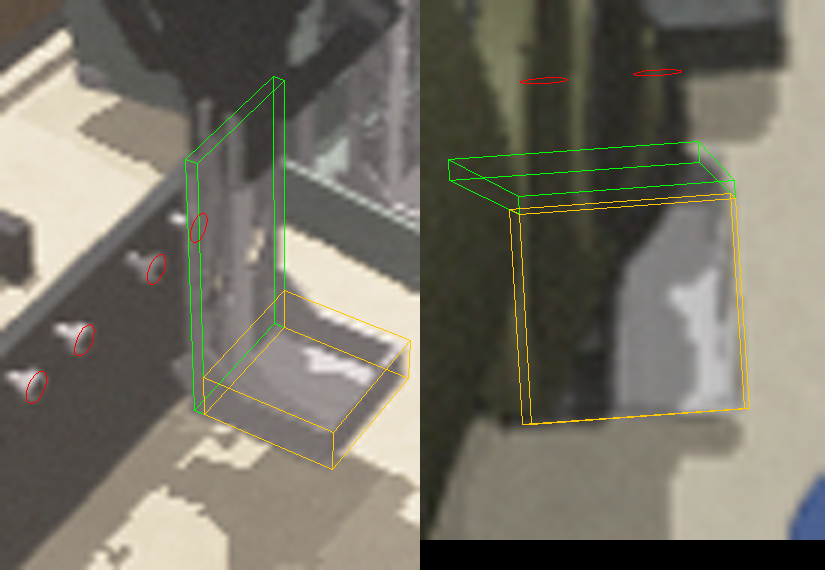

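The model with 63 mm total depth fits in both cameras: the tray is at rail-local y ≈ -0.0775 and foot ≈ 0.050. I advance to the heads.

```bash
python3 -m handwheel '[[[0.006,0,0],[0,0.012,0.002],1],[[0,0,0],[0,0.0115,0],1],[[0,0,0],[0,0,0],1],[[0,0,0],[0,0,0],1]]'
python3 - <<'E'
from plan import *
plan(RAIL,[(-.0025,-.078,.1463,0,np.pi/2)])
E
```

```text
clock: 21.75
tcp_pos: [0.5221, 0.0641, 0.145]
tool_rot: [[-0.087, 0.996, -0.001], [0.996, 0.087, 0.0], [0.0, -0.001, -1.0]]
force: [-0.5, -0.4, -3.4]
finger_gap: 0.041
t 21.75 local [-0.0182 -0.0776  0.145 ] f [-0.5 -0.4 -3.4] gap 0.041
(-0.0025, -0.078, 0.1463, 0, 1.5707963267948966) turn [-0.001 -0.     0.001] | shift [-0.4 15.7 -1.3] rows>= 1 + 1
```

```bash
python3 -m handwheel '[[[0,0,0],[0,0.004,-0.001],1],[[0,0,0],[0,0.004,0],1],[[0,0,0],[0,0,0],1],[[0,0,0],[0,0,0],1]]'
python3 -m handwheel '[[[0,0,0],[0,0.004,0],1],[[0,0,0],[0,0.004,0],1],[[0,0,0],[0,0,0],1],[[0,0,0],[0,0,0],1]]'
python3 - <<'E'
from plan import *
plan(RAIL,[(-.0025,-.078,.1463,0,np.pi/2)])
E
```

```text
clock: 22.08
tcp_pos: [0.5301, 0.0648, 0.1461]
tool_rot: [[-0.087, 0.996, -0.001], [0.996, 0.087, 0.0], [0.0, -0.001, -1.0]]
force: [0.3, -0.4, -2.9]
finger_gap: 0.044
clock: 22.42
tcp_pos: [0.5358, 0.0652, 0.1456]
tool_rot: [[-0.087, 0.996, -0.006], [0.996, 0.087, -0.0], [0.0, -0.006, -1.0]]
force: [-4.6, -0.3, -0.6]
finger_gap: 0.039
t 22.42 local [-0.0044 -0.0777  0.1456] f [-4.6 -0.3 -0.6] gap 0.039
(-0.0025, -0.078, 0.1463, 0, 1.5707963267948966) turn [-0.006 -0.     0.   ] | shift [-0.3  1.9 -0.7] rows>= 1 + 1
```

Heads are through: the rear face is ≈2 mm from the rail face with light contact. I ease back slightly and slide down.

```bash
python3 -m handwheel '[[[0,0,0],[0,-0.001,0.004],1],[[0,0,0],[0,0,0.005],1],[[0,0,0],[0,0,0.005],1],[[0,0,0],[0,0,0],1],[[0,0,0],[0,0,0],1]]'
python3 -m handwheel '[[[0,0,0],[0,0,0.003],1],[[0,0,0],[0,0,0.003],1],[[0,0,0],[0,0,0.001],1],[[0,0,0],[0,0,0],1],[[0,0,0],[0,0,0],1]]'
```

```text
clock: 22.83
tcp_pos: [0.5356, 0.0652, 0.1311]
tool_rot: [[-0.087, 0.996, -0.004], [0.996, 0.087, -0.0], [0.0, -0.005, -1.0]]
force: [-4.4, -2.0, -5.0]
finger_gap: 0.045
clock: 23.25
tcp_pos: [0.5356, 0.0652, 0.1263]
tool_rot: [[-0.087, 0.996, -0.003], [0.996, 0.087, 0.0], [0.001, -0.003, -1.0]]
force: [-8.1, 0.0, 12.4]
finger_gap: 0.042
```

```bash
python3 -m handwheel '[[[0,0,0],[0,0,0],0.5],[[0,0,0],[0,0,0],0.5],[[0,0,0],[0,0,0],0.5],[[0,0,0],[0,0,-0.03],0.4],[[0,0,0],[0,0,-0.04],0.4],[[0,0,0],[0,0,-0.04],0.4],[[0,0,0],[-0.04,0,0],0.4],[[0,0,0],[-0.04,0,0],0.4]]'
python3 -m handwheel '[[[0,0,0.068],[0,0,0],0.4],[[0,0,0.068],[0,0,0],0.4],[[0,0,0],[-0.03,0,0],0.4],[[0,0,0],[0,0,0],0.4],[[0,0,0],[0,0,0],0.4]]'
python3 - <<'E'
from plan import *
from tray import *
np.set_printoptions(precision=4,suppress=True)
plan(CASE,[(.0175,.070,.18,0,np.pi/2),(.0175,.070,.1,0,np.pi/2)])
M=masks(None)
for y in(.072,):
    p0=np.r_[W(CASE,(.02,y,0))[:2],CASE[2]]
    for c,(f,L) in M.items():
        s=sil(f,p0,.004)
        for pr,m in L:
            io=(s*m).sum()/np.maximum(s,m).sum()
            if io<.3: continue
            cost=lambda p:-(lambda s:(s*m).sum()/np.maximum(s,m).sum())(sil(f,p,.004))
            r=minimize(cost,p0,method='Nelder-Mead',options=dict(initial_simplex=p0+np.vstack([np.zeros(3),np.diag([.01,.01,.1])]),xatol=1e-4,fatol=1e-4))
            print(c,pr,r.x,r.fun,'local',loc(CASE,[*r.x[:2],0])[:2])
E
python3 ov.py o3 .028 0 -.078 175,155,100,100,4 190,150,100,100,4
```

```text
clock: 23.92
tcp_pos: [0.5481, -0.0116, 0.2382]
tool_rot: [[-0.095, 0.995, 0.009], [0.995, 0.095, 0.002], [0.001, 0.009, -1.0]]
force: [0.5, -1.3, -0.9]
finger_gap: 0.599
clock: 24.33
tcp_pos: [0.5438, -0.0464, 0.2357]
tool_rot: [[0.052, 0.999, 0.002], [0.999, -0.052, -0.001], [-0.001, 0.002, -1.0]]
force: [1.1, -0.4, -0.2]
finger_gap: 0.599
t 24.33 local [0.0067 0.1421 0.2357] f [ 1.1 -0.4 -0.2] gap 0.599
(0.0175, 0.07, 0.18, 0, 1.5707963267948966) turn [ 0.002  0.001 -0.002] | shift [-72.1  10.8  55.7] rows>= 1 + 3
(0.0175, 0.07, 0.1, 0, 1.5707963267948966) turn [0. 0. 0.] | shift [ 0.  0. 80.] rows>= 0 + 2
scene [(0.94, [230.0, 223.0], 1062), (0.71, [268.0, 188.0], 753), (0.24, [195.0, 205.0], 196)]
top [(0.44, [293.0, 192.0], 80)]
scene 0.71 [ 0.5572 -0.1312 -0.043 ] -0.8021599650382996 local [0.0243 0.0581]
```

View pics/o3.png

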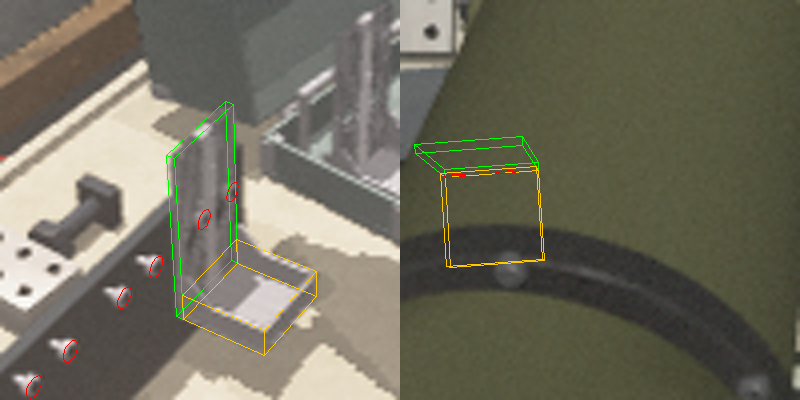

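Tray one matches the locked overlay in the scene view. I clear the arm to re-measure the remaining tray from the top camera.

```bash
python3 -m handwheel '[[[0,0,0],[-0.038,-0.014,0],0.4],[[0,0,0],[-0.038,-0.014,0],0.4],[[0,0,0],[-0.038,-0.014,0],0.4],[[0,0,0],[-0.038,-0.014,0],0.4],[[0,0,0],[-0.038,-0.014,0],0.4],[[0,0,0],[-0.038,-0.014,0],0.4],[[0,0,0],[-0.038,-0.014,0],0.4],[[0,0,0],[-0.038,-0.014,0],0.4]]' >/dev/null
python3 -m handwheel '[[[0,0,0],[-0.038,-0.014,0],0.4],[[0,0,0],[-0.038,-0.014,0],0.4],[[0,0,0],[0,0,0],0.4],[[0,0,0],[0,0,0],0.4]]'
python3 - <<'E'
from plan import *
from tray import *
np.set_printoptions(precision=4,suppress=True)
M=masks(None)
for c,(f,L) in M.items():
  for nm,p0,z in(('case',np.r_[W(CASE,(.02,.068,0))[:2],CASE[2]],.004),('hung',np.r_[W(RAIL,(0,-.078,0))[:2],RAIL[2]],.028)):
    s=sil(f,p0,z)
    for pr,m in L:
        io=(s*m).sum()/np.maximum(s,m).sum()
        if io<.3: continue
        cost=lambda p:-(lambda s:(s*m).sum()/np.maximum(s,m).sum())(sil(f,p,z))
        r=minimize(cost,p0,method='Nelder-Mead',options=dict(initial_simplex=p0+np.vstack([np.zeros(3),np.diag([.01,.01,.1])]),xatol=1e-4,fatol=1e-4))
        print(nm,c,round(pr,2),r.x,r.fun,'local',loc(CASE if z<.01 else RAIL,[*r.x[:2],0])[:2])
plan(CASE,[(.0175,.070,.18,0,np.pi/2),(.0175,.070,.1,0,np.pi/2)])
E
```

```text
clock: 25.63
tcp_pos: [0.3823, -0.4197, 0.2352]
tool_rot: [[0.055, 0.999, -0.002], [0.999, -0.055, -0.002], [-0.002, -0.001, -1.0]]
force: [0.4, 0.5, -0.2]
finger_gap: 0.604
scene [(0.96, [270.0, 188.0], 805), (0.93, [232.0, 221.0], 1106)]
top [(0.81, [285.0, 199.0], 733), (0.64, [211.0, 203.0], 704)]
case scene 0.96 [ 0.5561 -0.1313 -0.0847] -0.8290911316871643 local [0.0232 0.0579]
hung scene 0.93 [0.5363 0.0659 0.1116] -0.8822663426399231 local [-0.0039 -0.077 ]
case top 0.81 [ 0.5495 -0.1183 -0.0011] -0.9600396156311035 local [0.016  0.0706]
hung top 0.64 [0.5365 0.0677 0.1133] -0.8827276825904846 local [-0.0035 -0.0753]
t 25.83 local [-0.1329 -0.234   0.2351] f [-0.2  0.4 -0.2] gap 0.6
(0.0175, 0.07, 0.18, 0, 1.5707963267948966) turn [-0.001 -0.001  0.004] | shift [304.  150.4  55.1] rows>= 1 + 9
(0.0175, 0.07, 0.1, 0, 1.5707963267948966) turn [0. 0. 0.] | shift [ 0.  0. 80.] rows>= 0 + 2
```

```bash
python3 -m handwheel '[[[0,0,0.004],[0.0338,0.0165,0.003],0.4],[[0,0,0],[0.0338,0.0165,0.003],0.4],[[0,0,0],[0.0338,0.0165,0.003],0.4],[[0,0,0],[0.0338,0.0165,0.003],0.4],[[0,0,0],[0.0338,0.0165,0.003],0.4],[[0,0,0],[0.0338,0.0165,0.003],0.4],[[0,0,0],[0.0338,0.0165,0.003],0.4],[[0,0,0],[0.0338,0.0165,0.003],0.4]]' >/dev/null
python3 -m handwheel '[[[0,0,0],[0.0336,0.0165,0.003],0.4],[[0,0,0],[0,0,0.02],0.4],[[0,0,0],[0,0,0.02],0.4],[[0,0,0],[0,0,0],0.4],[[0,0,0],[0,0,0],0.4]]'
python3 - <<'E'
from plan import *
plan(CASE,[(.0165,.070,.1,0,np.pi/2)]);print(bot.observe()['q'].round(3))
E
```

```text
clock: 26.92
tcp_pos: [0.5476, -0.1197, 0.1676]
tool_rot: [[0.051, 0.999, -0.004], [0.999, -0.051, 0.001], [0.001, -0.004, -1.0]]
force: [0.3, -0.3, -0.3]
finger_gap: 0.598
t 26.92 local [0.0142 0.0691 0.1676] f [ 0.3 -0.3 -0.3] gap 0.598
(0.0165, 0.07, 0.1, 0, 1.5707963267948966) turn [-0.004 -0.001 -0.001] | shift [ 0.9  2.3 67.6] rows>= 1 + 2
[ 1.000e-03  7.050e-01  2.240e-01  1.836e+00 -2.470e-01  6.320e-01
  3.230e-01]
```

```bash
python3 -m handwheel '[[[-0.004,0,0],[0.001,0.002,0.027],0.4],[[0,0,0],[0,0,0.027],0.4],[[0,0,0],[0,0,0.0135],0.4],[[0,0,0],[0,0,0],0.4],[[0,0,0],[0,0,0],1],[[0,0,0],[0,0,0],1],[[0,0,0],[0,0,0],1],[[0,0,0],[0,0,0],1]]' 70
python3 -m handwheel '[[[0,0,0],[0,0,0],1],[[0,0,0],[0,0,0],1]]'
python3 -m handwheel '[[[0,0,0],[0,0,-0.028],1],[[0,0,0],[0,0,-0.028],1],[[0,0,0],[0,0,-0.028],1],[[0,0,0],[0,0,-0.028],1],[[0,0,0],[0,0,-0.028],1],[[0,0,-0.068],[0,0,0],1],[[0,0,-0.068],[0,0,0],1],[[0,0,0],[0,0,0],1]]'
python3 - <<'E'
from plan import *
plan(RAIL,[(-.06,.078,.26,0,np.pi/2)])
E
```

```text
clock: 27.58
tcp_pos: [0.5509, -0.1205, 0.1021]
tool_rot: [[0.053, 0.999, 0.004], [0.999, -0.053, -0.0], [-0.0, 0.004, -1.0]]
force: [-9.1, 0.3, 24.9]
finger_gap: 0.046
clock: 27.75
tcp_pos: [0.5493, -0.1206, 0.1022]
tool_rot: [[0.053, 0.999, 0.001], [0.999, -0.053, 0.0], [0.0, 0.001, -1.0]]
force: [-2.6, -0.2, 9.9]
finger_gap: 0.044
clock: 28.42
tcp_pos: [0.5499, -0.1202, 0.2414]
tool_rot: [[-0.085, 0.996, 0.004], [0.996, 0.085, 0.0], [-0.0, 0.004, -1.0]]
force: [-0.5, 0.6, -3.9]
finger_gap: 0.047
t 28.42 local [-0.0063 -0.2636  0.2414] f [-0.5  0.6 -3.9] gap 0.047
(-0.06, 0.078, 0.26, 0, 1.5707963267948966) turn [ 0.004  0.    -0.002] | shift [341.6 -53.7 -18.6] rows>= 1 + 9
```

```bash
python3 -m handwheel '[[[0,0,0],[0,0,-0.035],1],[[0,0,0],[0.034,-0.0054,0],1],[[0,0,0],[0.034,-0.0054,0],1],[[0,0,0],[0.034,-0.0054,0],1],[[0,0,0],[0.034,-0.0054,0],1],[[0,0,0],[0.034,-0.0054,0],1],[[0,0,0],[0.034,-0.0054,0],1],[[0,0,0],[0.034,-0.0054,0],1]]'
python3 -m handwheel '[[[0,0,0],[0.034,-0.0054,0],1],[[0,0,0],[0.034,-0.0054,0],1],[[0,0,0],[0.034,-0.0054,0],1],[[0,0,0],[0,0,0],1],[[0,0,0],[0,0,0.04],1],[[0,0,0],[0,0,0.04],1],[[0,0,0],[0,0,0],1],[[0,0,0],[0,0,0],1]]'
python3 - <<'E'
from plan import *
plan(RAIL,[(-.041,.078,.1463,0,np.pi/2)])
E
```

```text
clock: 29.08
tcp_pos: [0.4914, 0.1152, 0.2752]
tool_rot: [[-0.08, 0.997, 0.002], [0.997, 0.08, -0.0], [-0.0, 0.002, -1.0]]
force: [0.2, 0.7, -3.6]
finger_gap: 0.047
clock: 29.75
tcp_pos: [0.4665, 0.213, 0.1941]
tool_rot: [[-0.081, 0.997, -0.002], [0.997, 0.081, -0.003], [-0.003, -0.003, -1.0]]
force: [0.0, -0.2, -2.8]
finger_gap: 0.043
t 29.75 local [-0.0607  0.0755  0.1941] f [ 0.  -0.2 -2.8] gap 0.043
(-0.041, 0.078, 0.1463, 0, 1.5707963267948966) turn [-0.003  0.003 -0.005] | shift [ 2.5 19.7 47.8] rows>= 1 + 2
```

```bash
python3 -m handwheel '[[[-0.003,0.003,-0.005],[0.0025,0.010,0.024],1],[[0,0,0],[0,0.0097,0.0235],1],[[0,0,0],[0,0,0],1],[[0,0,0],[0,0,0],1],[[0,0,0],[0,0,0],1]]'
python3 - <<'E'
from plan import *
plan(RAIL,[(-.041,.078,.1463,0,np.pi/2)]);print(bot.observe()['q'].round(3))
E
python3 rel.py .048 -.0385 .078
python3 ov.py o4 .048 -.0385 .078 130,190,110,100,4 140,160,60,75,6
```

```text
clock: 30.17
tcp_pos: [0.4887, 0.2184, 0.15]
tool_rot: [[-0.087, 0.996, 0.008], [0.996, 0.087, 0.004], [0.004, 0.008, -1.0]]
force: [-0.3, -0.4, -1.7]
finger_gap: 0.041
t 30.17 local [-0.0381  0.079   0.15  ] f [-0.3 -0.4 -1.7] gap 0.041
(-0.041, 0.078, 0.1463, 0, 1.5707963267948966) turn [ 0.008 -0.004  0.001] | shift [-1.  -2.9  3.7] rows>= 1 + 1
[-0.62   0.699  0.188  1.936 -0.245  0.519 -0.175]
scene [(0.88, [204.0, 265.0], 1511), (0.79, [233.0, 222.0], 1016)]
top [(0.67, [150.0, 222.0], 633), (0.58, [212.0, 202.0], 743)]
scene iou -0.9251 local [-0.0309  0.0768] yaw 0.0 z 0.048
scene iou -0.9261 local [-0.0307  0.0762] yaw -0.018165617382150626 z 0.048
scene iou -0.924 local [-0.0319  0.0778] yaw 0.0 z 0.05001819438528374
scene iou -0.9251 local [-0.0316  0.0774] yaw -0.00895838057726342 z 0.049862910116255925
mask right edge per row [(217, 160), (218, 160), (219, 160), (220, 160), (221, 160), (222, 160), (223, 160), (224, 161), (225, 161), (226, 161), (227, 161), (228, 161), (229, 161), (230, 161), (231, 161), (232, 161), (233, 160)]
model [(217, 162), (218, 162), (219, 162), (220, 163), (221, 163), (222, 163), (223, 163), (224, 163), (225, 163), (226, 163), (227, 163), (228, 163), (229, 163), (230, 163), (231, 163), (232, 163), (233, 163), (234, 163), (235, 152)]
```

View pics/o4.png

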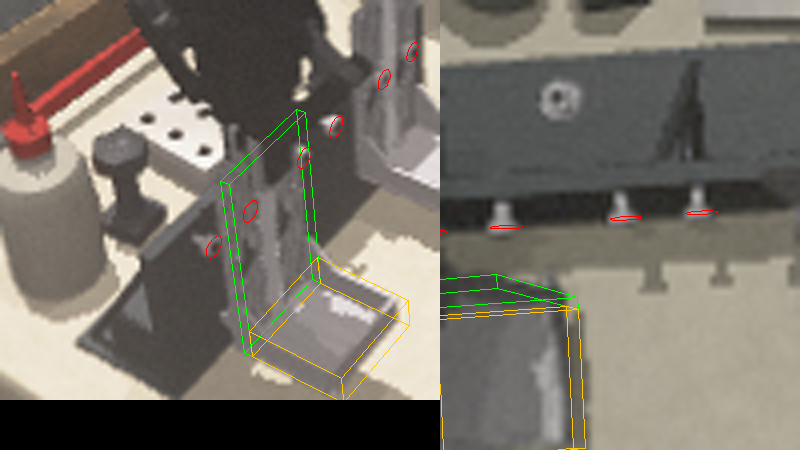

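```bash
python3 -m handwheel '[[[0.008,-0.004,0],[-0.0015,0.010,0.0035],1],[[0,0,0],[0,0.0095,0],1],[[0,0,0],[0,0,0],1],[[0,0,0],[0,0,0],1],[[0,0,0],[0,0,0],1]]'
python3 - <<'E'
from plan import *
plan(RAIL,[(-.0025,.0775,.1463,0,np.pi/2)])
E
```

```text
clock: 30.88
tcp_pos: [0.5065, 0.2185, 0.1444]
tool_rot: [[-0.088, 0.996, -0.003], [0.996, 0.088, -0.002], [-0.001, -0.003, -1.0]]
force: [0.1, -0.5, -2.9]
finger_gap: 0.041
t 30.88 local [-0.0204  0.0775  0.1444] f [ 0.1 -0.5 -2.9] gap 0.041
(-0.0025, 0.0775, 0.1463, 0, 1.5707963267948966) turn [-0.003  0.001  0.002] | shift [-0.  17.9 -1.9] rows>= 1 + 1
```

```bash
python3 -m handwheel '[[[-0.003,0.001,0],[0,0.004,-0.0017],1],[[0,0,0],[0,0.004,0],1],[[0,0,0],[0,0,0],1],[[0,0,0],[0,0,0],1]]'
python3 -m handwheel '[[[0,0,0],[0,0.004,0],1],[[0,0,0],[0,0.004,0],1],[[0,0,0],[0,0.002,0],1],[[0,0,0],[0,0,0],1],[[0,0,0],[0,0,0],1]]'
python3 - <<'E'
from plan import *
plan(RAIL,[(-.0025,.0775,.1463,0,np.pi/2)])
E
```

```text
clock: 31.22
tcp_pos: [0.5157, 0.2193, 0.1462]
tool_rot: [[-0.088, 0.996, 0.001], [0.996, 0.088, -0.0], [-0.0, 0.001, -1.0]]
force: [0.1, 0.3, -3.7]
finger_gap: 0.043
clock: 31.63
tcp_pos: [0.523, 0.2199, 0.1454]
tool_rot: [[-0.088, 0.996, -0.004], [0.996, 0.088, -0.001], [-0.001, -0.004, -1.0]]
force: [-4.9, 0.0, -1.4]
finger_gap: 0.044
t 31.63 local [-0.0039  0.0775  0.1454] f [-4.9  0.  -1.4] gap 0.044
(-0.0025, 0.0775, 0.1463, 0, 1.5707963267948966) turn [-0.004  0.001  0.002] | shift [-0.   1.4 -0.9] rows>= 1 + 1
```

Same contact depth as before, so the heads are through. Slide down.

```bash
python3 -m handwheel '[[[0,0,0],[0,-0.001,0.004],1],[[0,0,0],[0,0,0.005],1],[[0,0,0],[0,0,0.005],1],[[0,0,0],[0,0,0],1],[[0,0,0],[0,0,0],1]]'
python3 -m handwheel '[[[0,0,0],[0,0,0.003],1],[[0,0,0],[0,0,0.003],1],[[0,0,0],[0,0,0.001],1],[[0,0,0],[0,0,0],1],[[0,0,0],[0,0,0],1]]'
```

```text
clock: 32.05
tcp_pos: [0.5228, 0.2196, 0.1311]
tool_rot: [[-0.088, 0.996, -0.003], [0.996, 0.088, -0.002], [-0.001, -0.003, -1.0]]
force: [-5.2, -0.1, -6.1]
finger_gap: 0.046
clock: 32.47
tcp_pos: [0.5228, 0.2197, 0.1262]
tool_rot: [[-0.088, 0.996, -0.002], [0.996, 0.088, -0.001], [-0.0, -0.002, -1.0]]
force: [-8.5, -1.3, 8.6]
finger_gap: 0.044
```

```bash
python3 -m handwheel '[[[0,0,0],[0,0,0],0.5],[[0,0,0],[0,0,0],0.5],[[0,0,0],[0,0,0],0.5],[[0,0,0],[0,0,-0.03],0.4],[[0,0,0],[0,0,-0.04],0.3],[[0,0,0],[0,0,-0.04],0.2],[[0,0,0],[-0.03,-0.02,-0.03],0.2],[[0,0,0],[-0.035,-0.02,0],0.2]]'
python3 -m handwheel '[[[0,0,0.122],[0,0,0],0.2],[[0,0,0.122],[0,0,0],0.2],[[0,0,0.122],[0,0,0],0.2],[[0,0,0.122],[0,0,0],0.2],[[0,0,0.122],[0,0,0],0.2],[[0,0,0.122],[0,0,0],0.2],[[0,0,0.122],[0,0,0],0.2],[[0,0,0.122],[0,0,0],0.2]]' >/dev/null
python3 -m handwheel '[[[0,0,0.122],[0,0,0],0.2],[[0,0,0.122],[0,0,0],0.2],[[0,0,0.122],[0,0,0],0.2],[[0,0,0.122],[0,0,0],0.2],[[0,0,0.122],[0,0,0],0.2],[[0,0,0.12],[0,0,0],0.2],[[0,0,0],[0,0,0],0.2],[[0,0,0],[0,0,0],0.2]]'
python3 - <<'E'
from plan import *
from h import *
np.set_printoptions(precision=4,suppress=True)
plan(CASE,[(.05,0,.27,0,0),(.14,0,.27,0,0),(.14,0,.175,0,0)]);print(bot.observe()['q'].round(3))
P=[W(CASE,(.14,0,.185)),W(CASE,(.147,0,.2))]
for c in('scene','top'):
    f=grab(c);print(c,'pred',proj(f,P).round(1).tolist(),[(round(d['p'],2),np.round(d['pixel'],1)) for d in bot.find_in(c,'lid_handle')])
E
```

```text
clock: 33.13
tcp_pos: [0.498, 0.1591, 0.2675]
tool_rot: [[-0.093, 0.995, 0.017], [0.996, 0.093, 0.007], [0.005, 0.018, -1.0]]
force: [1.7, -1.1, -0.5]
finger_gap: 0.801
clock: 34.47
tcp_pos: [0.493, 0.1554, 0.262]
tool_rot: [[0.999, -0.044, 0.003], [-0.044, -0.999, -0.001], [0.003, 0.001, -1.0]]
force: [0.5, 0.1, 0.1]
finger_gap: 0.801
t 34.47 local [-0.0541  0.3411  0.262 ] f [0.5 0.1 0.1] gap 0.801
(0.05, 0, 0.27, 0, 0) turn [ 0.001 -0.003  0.006] | shift [104.1 341.1  -8. ] rows>= 1 + 9
(0.14, 0, 0.27, 0, 0) turn [0. 0. 0.] | shift [90.  0.  0.] rows>= 0 + 3
(0.14, 0, 0.175, 0, 0) turn [0. 0. 0.] | shift [ 0.  0. 95.] rows>= 0 + 3
[-0.854  0.619  0.779  1.881 -0.56   0.871 -1.409]
scene pred [[245.5, 116.1], [243.5, 110.5]] [(0.62, array([247. , 153.5]))]
top pred [[325.6, 125.8], [327.1, 120.6]] [(0.8, array([319.9, 139.5])), (0.46, array([218.5, 147.8]))]
```

```bash
python3 -m handwheel '[[[0,0,0.006],[0.02,0.038,0],0.2],[[0,0,0],[0.02,0.038,0],0.2],[[0,0,0],[0.02,0.038,0],0.2],[[0,0,0],[0.02,0.038,0],0.2],[[0,0,0],[0.02,0.038,0],0.2],[[0,0,0],[0.02,0.038,0],0.2],[[0,0,0],[0.02,0.038,0],0.2],[[0,0,0],[0.02,0.038,0],0.2]]' >/dev/null
python3 -m handwheel '[[[0,0,0],[0.02,0.037,0],0.2],[[0,0,0],[0.014,0,0],0.2],[[0,0,0],[0,0,0],0.2],[[0,0,0],[0,0,0],0.2],[[0,0,0],[0,0,0],0.2]]'
python3 - <<'E'
from plan import *
plan(CASE,[(.14,0,.175,0,0)]);print(bot.observe()['q'].round(3))
E
python3 view.py l8 205,80,100,100 270,70,100,100
```

```text
clock: 35.75
tcp_pos: [0.663, -0.1848, 0.2617]
tool_rot: [[0.999, -0.052, 0.0], [-0.052, -0.999, 0.001], [0.0, -0.001, -1.0]]
force: [0.3, 0.2, -0.2]
finger_gap: 0.796
t 35.75 local [0.1326 0.0099 0.2617] f [ 0.3  0.2 -0.2] gap 0.796
(0.14, 0, 0.175, 0, 0) turn [-0.001 -0.    -0.002] | shift [ 7.4  9.9 86.7] rows>= 1 + 3
[-0.1    0.838  0.678  1.338 -0.538  1.15  -0.989]
```

View pics/l8.png

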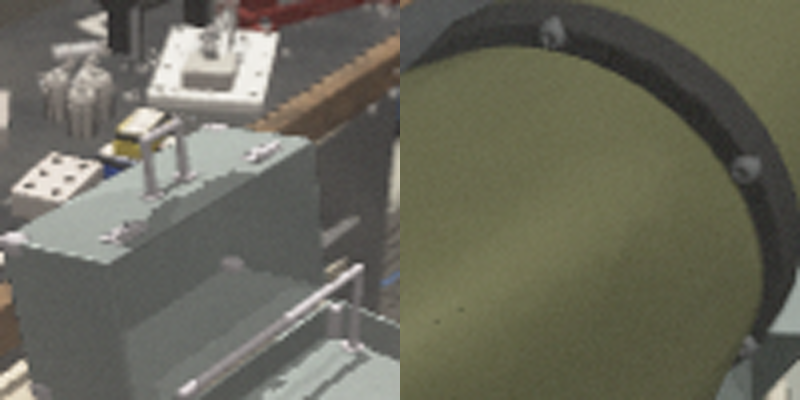

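```bash
python3 -m handwheel '[[[0,0,0],[0.0075,0.0099,0],0.2],[[0,0,0],[0,0,0.03],0.2],[[0,0,0],[0,0,0.03],0.2],[[0,0,0],[0,0,0.027],0.2],[[0,0,0],[0,0,0],0.2],[[0,0,0],[0,0,0],0.2]]' 80
python3 - <<'E'
from plan import *
plan(CASE,[(.14,0,.175,0,0)])
r,a=np.hypot(.162,.045),np.pi-np.arctan2(.045,.162)
th=np.arange(1.75,-.01,-.125);p=np.c_[.067+r*np.cos(a-th),.034+r*np.sin(a-th)]
print((np.diff(p,axis=0)*1000).round(1).tolist())
E
python3 -m handwheel '[[[0,0,0],[0,0,0],0.8],[[0,0,0],[0,0,0],0.8],[[0,0,0],[0,0,0],0.8],[[0,0,0],[0,0,0],0.8]]' 80
```

```text
clock: 36.35
tcp_pos: [0.6696, -0.1946, 0.1743]
tool_rot: [[0.999, -0.052, -0.002], [-0.052, -0.999, 0.001], [-0.002, -0.001, -1.0]]
force: [-0.2, -0.5, 1.5]
finger_gap: 0.8
t 36.35 local [0.1398 0.0004 0.1743] f [-0.2 -0.5  1.5] gap 0.8
(0.14, 0, 0.175, 0, 0) turn [-0.001  0.002 -0.002] | shift [ 0.2  0.4 -0.7] rows>= 1 + 1
[[-19.4, 7.9], [-20.3, 5.5], [-20.8, 2.9], [-21.0, 0.3], [-20.9, -2.4], [-20.4, -4.9], [-19.6, -7.4], [-18.6, -9.8], [-17.2, -12.1], [-15.5, -14.1], [-13.7, -15.9], [-11.6, -17.5], [-9.3, -18.8], [-6.9, -19.8]]
clock: 36.68
tcp_pos: [0.6717, -0.1965, 0.1783]
tool_rot: [[0.999, -0.053, 0.005], [-0.053, -0.999, -0.001], [0.005, 0.001, -1.0]]
force: [-1.4, 0.8, 6.0]
finger_gap: 0.479
```

```bash
python3 -m handwheel '[[[0,0,0],[-0.0095,0,-0.0042],0.8],[[0,0,0],[-0.01,0,-0.0037],0.8],[[0,0,0],[-0.01,0,-0.003],0.8],[[0,0,0],[-0.0102,0,-0.0025],0.8],[[0,0,0],[-0.0104,0,-0.0018],0.8],[[0,0,0],[-0.0104,0,-0.0011],0.8],[[0,0,0],[-0.0105,0,-0.0004],0.8],[[0,0,0],[-0.0105,0,0.0001],0.8]]' 80
python3 -m handwheel '[[[0,0,0],[-0.0105,0,0.0009],0.8],[[0,0,0],[-0.0104,0,0.0015],0.8],[[0,0,0],[-0.0103,0,0.0022],0.8],[[0,0,0],[-0.0101,0,0.0027],0.8],[[0,0,0],[-0.0099,0,0.0034],0.8],[[0,0,0],[-0.0097,0,0.004],0.8],[[0,0,0],[0,0,0],0.8]]'
python3 - <<'E'
from plan import *
plan(CASE,[(.14,0,.175,0,0)]);print(bot.observe()['q'].round(3))
r,a=np.hypot(.162,.045),np.pi-np.arctan2(.045,.162)
P=loc(CASE,bot.observe()['tcp_pos'])
print('th',a-np.arctan2(P[2]+.01-.034,P[0]-.067),'r',np.hypot(P[2]+.01-.034,P[0]-.067),r)
E
```

```text
clock: 37.35
tcp_pos: [0.5916, -0.1925, 0.1937]
tool_rot: [[0.999, -0.051, 0.008], [-0.051, -0.999, -0.003], [0.008, 0.003, -1.0]]
force: [2.9, -5.0, -11.3]
finger_gap: 0.469
clock: 37.93
tcp_pos: [0.5268, -0.1889, 0.1779]
tool_rot: [[0.998, -0.055, 0.001], [-0.055, -0.998, 0.0], [0.001, -0.0, -1.0]]
force: [-0.5, 0.9, 0.2]
finger_gap: 0.202
t 37.93 local [-0.0032 -0.001   0.1779] f [-0.5  0.9  0.2] gap 0.202
(0.14, 0, 0.175, 0, 0) turn [-0.    -0.001 -0.005] | shift [143.2  -1.    2.9] rows>= 1 + 4
[-0.075  0.755  0.597  1.845 -0.615  0.733 -0.758]
th 0.8719905720589234 r 0.16911631362606666 0.16813387523042464
```

```bash
python3 view.py l9 205,90,120,130 270,110,80,110 4
```

```text
(no output)
```

View pics/l9.png

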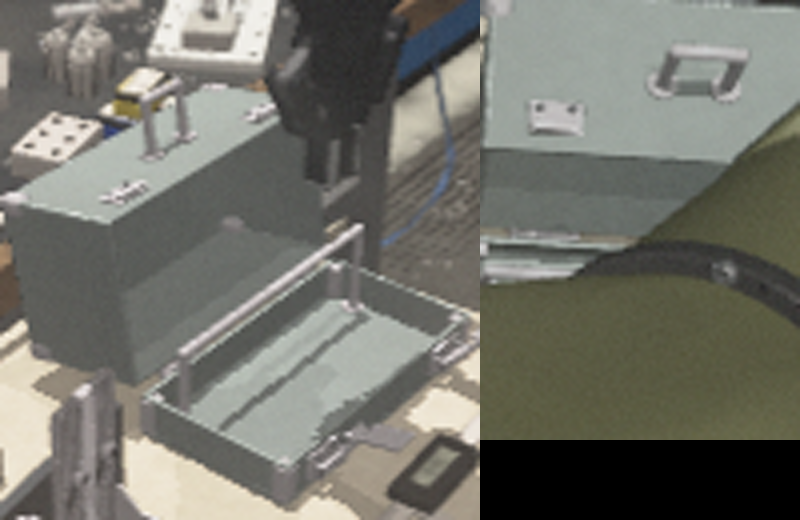

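Cover slipped from the grip and fell back open: handle upright at (165,115) left half. Case is empty, so I re-grip deeper on the legs.

```bash
python3 -m handwheel '[[[0,0,0],[0,0,-0.038],0.2],[[0,0,0],[0,0,-0.04],0.2],[[0,0,0],[0.036,0,0],0.2],[[0,0,0],[0.036,0,0],0.2],[[0,0,0],[0.036,0,0],0.2],[[0,0,0],[0.033,0,0],0.2],[[0,0,0],[0,0,0],0.2],[[0,0,0],[0,0,0],0.2]]' 100
python3 - <<'E'
from plan import *
plan(CASE,[(.138,0,.2,0,0),(.138,0,.161,0,0)])
E
```

```text
clock: 38.7
tcp_pos: [0.671, -0.1956, 0.2548]
tool_rot: [[0.999, -0.05, 0.002], [-0.05, -0.999, -0.002], [0.002, 0.002, -1.0]]
force: [-0.3, -0.1, -0.0]
finger_gap: 0.803
t 38.7 local [ 0.1412 -0.0005  0.2548] f [-0.3 -0.1 -0. ] gap 0.803
(0.138, 0, 0.2, 0, 0) turn [ 0.002 -0.002 -0.   ] | shift [-3.2 -0.5 54.8] rows>= 1 + 2
(0.138, 0, 0.161, 0, 0) turn [0. 0. 0.] | shift [ 0.  0. 39.] rows>= 0 + 1
```

```bash
python3 -m handwheel '[[[0,0,0],[-0.003,0,0.03],0.2],[[0,0,0],[0,0,0.03],0.2],[[0,0,0],[0,0,0.031],0.2],[[0,0,0],[0,0,0],0.2],[[0,0,0],[0,0,0],0.8],[[0,0,0],[0,0,0],0.8],[[0,0,0],[0,0,0],0.8],[[0,0,0],[0,0,0],0.8]]' 100
python3 -m handwheel '[[[0,0,0],[-0.0095,0,-0.0042],0.8],[[0,0,0],[-0.01,0,-0.0037],0.8],[[0,0,0],[-0.01,0,-0.003],0.8],[[0,0,0],[0,0,0],0.8]]' 
python3 - <<'E'
from plan import *
plan(CASE,[(.138,0,.2,0,0)])
E
```

```text
clock: 39.37
tcp_pos: [0.6668, -0.1963, 0.167]
tool_rot: [[0.999, -0.053, 0.004], [-0.053, -0.999, -0.001], [0.004, 0.001, -1.0]]
force: [-3.6, 2.2, 7.0]
finger_gap: 0.483
clock: 39.7
tcp_pos: [0.6374, -0.1948, 0.177]
tool_rot: [[0.999, -0.05, 0.005], [-0.05, -0.999, -0.002], [0.005, 0.002, -1.0]]
force: [1.4, -0.1, -0.9]
finger_gap: 0.48
t 39.7 local [ 0.1076 -0.0015  0.177 ] f [ 1.4 -0.1 -0.9] gap 0.48
(0.138, 0, 0.2, 0, 0) turn [ 0.002 -0.005 -0.   ] | shift [ 30.4  -1.5 -23. ] rows>= 1 + 1
```

```bash
python3 -m handwheel '[[[0,0,0],[-0.0102,0,-0.0025],0.8],[[0,0,0],[-0.0104,0,-0.0018],0.8],[[0,0,0],[-0.0104,0,-0.0011],0.8],[[0,0,0],[-0.0105,0,-0.0004],0.8],[[0,0,0],[0,0,0],0.8]]'
python3 -m handwheel '[[[0,0,0],[-0.0105,0,0.0001],0.8],[[0,0,0],[-0.0105,0,0.0009],0.8],[[0,0,0],[-0.0104,0,0.0015],0.8],[[0,0,0],[0,0,0],0.8]]'
python3 - <<'E'
from plan import *
plan(CASE,[(.138,0,.2,0,0)])
E
```

```text
clock: 40.12
tcp_pos: [0.5938, -0.193, 0.1818]
tool_rot: [[0.998, -0.056, 0.001], [-0.056, -0.998, -0.001], [0.001, 0.001, -1.0]]
force: [0.0, -0.2, 1.0]
finger_gap: 0.203
clock: 40.45
tcp_pos: [0.5627, -0.1909, 0.1785]
tool_rot: [[0.998, -0.055, 0.0], [-0.055, -0.998, -0.0], [0.0, 0.0, -1.0]]
force: [-0.4, 0.3, 0.5]
finger_gap: 0.204
t 40.45 local [ 0.0328 -0.0013  0.1785] f [-0.4  0.3  0.5] gap 0.204
(0.138, 0, 0.2, 0, 0) turn [ 0.    -0.    -0.005] | shift [105.2  -1.3 -21.5] rows>= 1 + 3
```

Grip slipped again. The crossbar height stays almost constant through the arc (0.20–0.216), so instead I push the crossbar from behind with shut fingers until the cover tips past balance.

```bash
python3 -m handwheel '[[[0,0,0],[0,0,-0.04],1],[[0,0,0],[0,0,-0.04],1],[[0,0,0],[0.035,0,0],1],[[0,0,0],[0.035,0,0],1],[[0,0,0],[0.035,0,0],1],[[0,0,0],[0.035,0,0],1],[[0,0,0],[0,0,0],1],[[0,0,0],[0,0,0],1]]' 60
python3 - <<'E'
from plan import *
for c in('scene','top'):
    bot.grab_frame(c);print(c,[(round(d['p'],2),np.round(d['pixel'],1)) for d in bot.find_in(c,'lid')])
plan(CASE,[(.17,0,.26,0,0),(.17,0,.187,0,0)])
E
```

```text
clock: 41.12
tcp_pos: [0.7057, -0.1974, 0.2573]
tool_rot: [[0.999, -0.05, 0.002], [-0.05, -0.999, -0.001], [0.002, 0.001, -1.0]]
force: [-1.0, 0.1, 0.0]
finger_gap: -0.003
scene [(0.57, array([246.9, 144.3]))]
top []
t 41.32 local [ 0.173  -0.0017  0.2587] f [ 0.4 -0.1  0.1] gap -0.002
(0.17, 0, 0.26, 0, 0) turn [ 0.001 -0.001 -0.005] | shift [-3.  -1.7 -1.3] rows>= 1 + 1
(0.17, 0, 0.187, 0, 0) turn [0. 0. 0.] | shift [ 0.  0. 73.] rows>= 0 + 2
```

```bash
python3 -m handwheel '[[[0,0,0],[0,-0.0017,0.036],1],[[0,0,0],[0,0,0.036],1],[[0,0,0],[0,0,0],1],[[0,0,0],[-0.01,0,0],1],[[0,0,0],[-0.01,0,0],1],[[0,0,0],[-0.01,0,0],1],[[0,0,0],[-0.01,0,0],1],[[0,0,0],[-0.01,0,0],1]]'
python3 -m handwheel '[[[0,0,0],[-0.01,0,0],1],[[0,0,0],[-0.01,0,0],1],[[0,0,0],[-0.01,0,0],1],[[0,0,0],[-0.01,0,0],1]]'
python3 - <<'E'
from plan import *
plan(CASE,[(.0,0,.187,0,0)])
bot.grab_frame('scene');print([(round(d['p'],2),np.round(d['pixel'],1)) for d in bot.find_in('scene','lid')])
E
```

```text
clock: 41.98
tcp_pos: [0.6557, -0.1942, 0.1898]
tool_rot: [[0.999, -0.053, 0.008], [-0.053, -0.999, -0.002], [0.008, 0.002, -1.0]]
force: [3.5, -0.5, 1.9]
finger_gap: -0.001
clock: 42.32
tcp_pos: [0.615, -0.1921, 0.1892]
tool_rot: [[0.999, -0.053, 0.006], [-0.053, -0.999, -0.002], [0.006, 0.001, -1.0]]
force: [2.3, 1.2, 2.4]
finger_gap: 0.004
t 42.32 local [0.0851 0.0002 0.1892] f [2.3 1.2 2.4] gap 0.004
(0.0, 0, 0.187, 0, 0) turn [ 0.001 -0.006 -0.004] | shift [-85.1   0.2   2.2] rows>= 1 + 3
[(0.68, array([252.6, 142.4]))]
```

```bash
python3 -m handwheel '[[[0,0,0],[-0.01,0,0],1],[[0,0,0],[-0.01,0,0],1],[[0,0,0],[-0.01,0,0],1],[[0,0,0],[-0.01,0,0],1],[[0,0,0],[-0.01,0,0],1],[[0,0,0],[-0.01,0,0],1]]'
python3 -m handwheel '[[[0,0,0],[-0.01,0,0],1],[[0,0,0],[-0.01,0,0],1],[[0,0,0],[-0.01,0,-0.005],1]]'
```

```text
clock: 42.92
tcp_pos: [0.5549, -0.1883, 0.1872]
tool_rot: [[0.999, -0.053, 0.004], [-0.053, -0.999, -0.001], [0.004, 0.001, -1.0]]
force: [1.3, 0.9, -0.9]
finger_gap: -0.003
clock: 43.17
tcp_pos: [0.524, -0.1864, 0.1915]
tool_rot: [[0.999, -0.053, 0.001], [-0.053, -0.999, 0.0], [0.001, -0.0, -1.0]]
force: [0.8, -0.9, -0.4]
finger_gap: -0.003
```

```bash
python3 -m handwheel '[[[0,0,0],[-0.015,0,-0.01],1],[[0,0,0],[-0.02,0,-0.03],1],[[0,0,0],[-0.02,0,-0.035],1],[[0,0,0],[-0.02,0,-0.02],1],[[0,0,0],[0,0,0],1],[[0,0,0],[0,0,0],1],[[0,0,0],[0,0,0],1]]'
python3 - <<'E'
from plan import *
from h import *
plan(CASE,[(-.02,0,.2,0,0),(-.02,0,.14,0,0)])
for c in('scene','top'):
    grab(c,'z_'+c);print(c,[(round(d['p'],2),np.round(d['pixel'],1)) for n in('lid','latch_left') for d in bot.find_in(c,n)])
E
```

```text
clock: 43.75
tcp_pos: [0.4496, -0.1821, 0.2861]
tool_rot: [[0.999, -0.053, 0.002], [-0.053, -0.999, 0.0], [0.002, -0.0, -1.0]]
force: [-0.4, 0.3, 0.1]
finger_gap: -0.003
t 43.75 local [-0.0806  0.0018  0.2861] f [-0.4  0.3  0.1] gap -0.003
(-0.02, 0, 0.2, 0, 0) turn [-0.    -0.002 -0.003] | shift [60.6  1.8 86.1] rows>= 1 + 3
(-0.02, 0, 0.14, 0, 0) turn [0. 0. 0.] | shift [ 0.  0. 60.] rows>= 0 + 2
scene [(0.61, array([269.4, 147.9])), (0.57, array([301. , 198.7]))]
top [(0.71, array([319.6, 170.6])), (0.23, array([148.5, 205.6])), (0.59, array([280.1, 232.8])), (0.39, array([193.4, 149.5]))]
```

```bash
python3 - <<'E'
import cv2,numpy as np
for c,ps in(('scene',[(240,158),(277,175),(255,165),(290,195),(260,185)]),('top',[(268,162),(268,215),(290,190),(365,220)])):
    a=cv2.imread(f'pics/{c}0.png').astype(int);b=cv2.imread(f'pics/z_{c}.png').astype(int)
    print(c,[(p,int(abs(a[p[1]-5:p[1]+6,p[0]-5:p[0]+6]-b[p[1]-5:p[1]+6,p[0]-5:p[0]+6]).mean())) for p in ps])
E
```

```text
scene [((240, 158), 88), ((277, 175), 39), ((255, 165), 38), ((290, 195), 31), ((260, 185), 12)]
top [((268, 162), 31), ((268, 215), 32), ((290, 190), 15), ((365, 220), 64)]
```

```bash
python3 -m handwheel '[[[0,0,0],[0,0,0],1],[[0,0,0],[0,0,0],1],[[0,0,0],[0,0,0],1],[[0,0,0],[0,0,0],1]]'; python3 - <<'E'
from h import *
from plan import W,CASE
M={}
for c in('scene','top'):
    f=grab(c,'z_'+c);L=bot.regions_of(c,'lid');M[c]=(f,L);print(c,[(round(d['p'],2),np.round(d['pixel'],1),int(d['pixels'].sum())) for d in L])
def lid(th):
    B=np.array([[x,y,z] for x in(-.13,-.004) for y in(-.118,.118) for z in(0,.102)]);c,s=np.cos(th),np.sin(th)
    return np.array([W(CASE,(.067+c*b[0]+s*b[2],b[1],.034-s*b[0]+c*b[2])) for b in B])
for c,(f,L) in M.items():
  if L:
    m=L[0]['pixels'];o=[]
    for th in np.arange(0,1.8,.1):
        s=np.zeros((384,512),np.uint8);cv2.fillConvexPoly(s,cv2.convexHull(proj(f,lid(th)).astype(np.float32)).round().astype(np.int32),1)
        o.append(round(float((s*m).sum()/np.maximum(s,m).sum()),2))
    print(c,o)
E
```

```text
clock: 44.38
tcp_pos: [0.449, -0.1826, 0.2859]
tool_rot: [[0.999, -0.053, 0.001], [-0.053, -0.999, -0.0], [0.001, 0.0, -1.0]]
force: [0.0, -0.5, -0.2]
finger_gap: 0.003
scene [(0.81, array([268.2, 145.2]), 3505)]
top [(0.63, array([318.5, 169.7]), 6600), (0.58, array([181.3, 180.8]), 2427), (0.43, array([294.1, 244.1]), 699)]
scene [0.31, 0.36, 0.42, 0.48, 0.55, 0.62, 0.7, 0.81, 0.97, 0.84, 0.74, 0.67, 0.62, 0.57, 0.54, 0.51, 0.49, 0.47]
top [0.39, 0.45, 0.5, 0.55, 0.61, 0.68, 0.75, 0.83, 0.91, 0.89, 0.82, 0.74, 0.66, 0.57, 0.45, 0.42, 0.39, 0.37]
```

Cover is balanced at ≈0.8 rad (both cameras agree), held by hinge friction. I push it further from behind the crossbar.

```bash
python3 -m handwheel '[[[0,0,0],[0.036,0.001,0],1],[[0,0,0],[0.036,0.001,0],1],[[0,0,0],[0.01,0,0],1],[[0,0,0],[0,0,0],1],[[0,0,0],[0,0,0.034],1],[[0,0,0],[0,0,0.034],1],[[0,0,0],[0,0,0.034],1],[[0,0,0],[0,0,0],1]]'
python3 - <<'E'
from plan import *
plan(CASE,[(-.038,0,.162,0,0),(-.065,0,.135,0,0)])
E
```

```text
clock: 45.25
tcp_pos: [0.5263, -0.1865, 0.1789]
tool_rot: [[0.999, -0.054, -0.01], [-0.054, -0.999, 0.004], [-0.01, -0.004, -1.0]]
force: [-0.4, -0.1, -0.8]
finger_gap: 0.001
t 45.25 local [-0.0037  0.0013  0.1789] f [-0.4 -0.1 -0.8] gap 0.001
(-0.038, 0, 0.162, 0, 0) turn [-0.004  0.01  -0.004] | shift [-34.3   1.3  16.9] rows>= 1 + 1
(-0.065, 0, 0.135, 0, 0) turn [0. 0. 0.] | shift [-27.   0.  27.] rows>= 0 + 1
```

```bash
python3 -m handwheel '[[[0,0,0],[-0.0115,0,0.0055],1],[[0,0,0],[-0.0115,0,0.0055],1],[[0,0,0],[-0.0115,0,0.0055],1],[[0,0,0],[-0.009,0,0.009],1],[[0,0,0],[-0.009,0,0.009],1],[[0,0,0],[-0.009,0,0.006],1]]'
python3 -m handwheel '[[[0,0,0],[0,0,-0.037],1],[[0,0,0],[0,0,-0.04],1],[[0,0,0],[0,0,-0.04],1],[[0,0,0],[0,0,0],1],[[0,0,0],[0,0,0],1],[[0,0,0],[0,0,0],1]]'
cat > lidth.py <<'E'
from h import *
from plan import W,CASE
def lid(th):
    B=np.array([[x,y,z] for x in(-.13,-.004) for y in(-.118,.118) for z in(0,.102)]);c,s=np.cos(th),np.sin(th)
    return np.array([W(CASE,(.067+c*b[0]+s*b[2],b[1],.034-s*b[0]+c*b[2])) for b in B])
for c in('scene','top'):
  f=grab(c,'z_'+c);L=bot.regions_of(c,'lid')
  if L:
    m=L[0]['pixels'];o=[]
    T=np.arange(0,1.8,.05)
    for th in T:
        s=np.zeros((384,512),np.uint8);cv2.fillConvexPoly(s,cv2.convexHull(proj(f,lid(th)).astype(np.float32)).round().astype(np.int32),1)
        o.append((s*m).sum()/np.maximum(s,m).sum())
    print(c,round(L[0]['p'],2),L[0]['pixel'],'best th',T[np.argmax(o)].round(2),max(o).round(2))
E
python3 lidth.py
```

```text
clock: 45.75
tcp_pos: [0.469, -0.1861, 0.1447]
tool_rot: [[0.999, -0.054, 0.002], [-0.054, -0.999, -0.001], [0.002, 0.001, -1.0]]
force: [-0.2, -0.0, 0.3]
finger_gap: 0.0
clock: 46.25
tcp_pos: [0.469, -0.1854, 0.2615]
tool_rot: [[0.999, -0.053, 0.002], [-0.053, -0.999, 0.0], [0.002, -0.0, -1.0]]
force: [-0.1, -0.1, -1.4]
finger_gap: -0.006
scene 0.87 [284.1, 163.7] best th 0.0 0.96
top 0.84 [302.7, 185.4] best th 0.0 0.64
```

Cover is shut. Now the latches, starting with the right one.

```bash
python3 - <<'E'
from plan import *
plan(CASE,[(-.134,-.0786,.15,0,0),(-.134,-.0786,.04,0,0)]);print(bot.observe()['q'].round(3))
E
```

```text
t 46.45 local [-0.0615 -0.0003  0.2596] f [ 0.3 -0.8 -0.2] gap 0.002
(-0.134, -0.0786, 0.15, 0, 0) turn [-0.001  0.001 -0.003] | shift [-72.5  78.3 109.6] rows>= 1 + 4
(-0.134, -0.0786, 0.04, 0, 0) turn [0. 0. 0.] | shift [  0.   0. 110.] rows>= 0 + 3
[-0.149  0.589  0.72   1.915 -0.517  0.833 -0.778]
```

```bash
python3 -m handwheel '[[[0,0,0],[-0.024,0.026,0],0.4],[[0,0,0],[-0.024,0.026,0],0.4],[[0,0,0],[-0.0245,0.0263,0],0.4],[[0,0,0],[0,0,0.037],0.4],[[0,0,0],[0,0,0.037],0.4],[[0,0,0],[0,0,0.036],0.4],[[0,0,0],[0,0,0],0.4],[[0,0,0],[0,0,0],0.4]]'
python3 - <<'E'
from plan import *
plan(CASE,[(-.134,-.0786,.1,0,0),(-.134,-.0786,.04,0,0)]);print(bot.observe()['q'].round(3))
E
```

```text
clock: 47.12
tcp_pos: [0.3915, -0.2595, 0.1493]
tool_rot: [[0.999, -0.054, -0.003], [-0.054, -0.999, 0.002], [-0.003, -0.002, -1.0]]
force: [0.1, -0.3, 0.9]
finger_gap: 0.603
t 47.12 local [-0.1348 -0.0783  0.1493] f [ 0.1 -0.3  0.9] gap 0.603
(-0.134, -0.0786, 0.1, 0, 0) turn [-0.002  0.003 -0.004] | shift [ 0.8  0.3 49.3] rows>= 1 + 2
(-0.134, -0.0786, 0.04, 0, 0) turn [0. 0. 0.] | shift [ 0.  0. 60.] rows>= 0 + 2
[ 0.191  0.696  0.49   2.12  -0.694  0.491 -0.411]
```

```bash
python3 -m handwheel '[[[0,0,0],[0.001,0,0.036],0.4],[[0,0,0],[0,0,0.037],0.4],[[0,0,0],[0,0,0.036],0.4],[[0,0,0],[0,0,0],0.4],[[0,0,0],[0,0,0],0.95],[[0,0,0],[0,0,0],0.95],[[0,0,0],[0,0,0],0.95],[[0,0,0],[0,0,0],0.95]]' 50
python3 - <<'E'
from plan import *
plan(CASE,[(-.0942,-.0786,.0693,0,0)]);print(bot.observe()['q'].round(3))
E
```

```text
clock: 47.78
tcp_pos: [0.3946, -0.2606, 0.0436]
tool_rot: [[0.999, -0.053, 0.003], [-0.053, -0.999, -0.002], [0.003, 0.002, -1.0]]
force: [-1.8, 2.1, 2.3]
finger_gap: 0.227
t 47.78 local [-0.1316 -0.0792  0.0436] f [-1.8  2.1  2.3] gap 0.227
(-0.0942, -0.0786, 0.0693, 0, 0) turn [ 0.002 -0.003 -0.003] | shift [ 37.4  -0.6 -25.7] rows>= 1 + 2
[ 0.372  0.866  0.188  2.163 -0.883  0.184 -0.255]
```

```bash
python3 -m handwheel '[[[0,0,0],[0.005,0,-0.006],0.95],[[0,0,0],[0.0055,0,-0.0055],0.95],[[0,0,0],[0.006,0,-0.005],0.95],[[0,0,0],[0.0065,0,-0.004],0.95],[[0,0,0],[0.007,0,-0.003],0.95],[[0,0,0],[0.0075,0,-0.0025],0.95],[[0,0,0],[0.003,0,0],0.95],[[0,0,0],[0,0,0],0.95]]'
python3 - <<'E'
from plan import *
plan(CASE,[(-.0942,-.0786,.0693,0,0)])
E
```

```text
clock: 48.45
tcp_pos: [0.4315, -0.2623, 0.0692]
tool_rot: [[0.999, -0.051, -0.003], [-0.051, -0.999, -0.001], [-0.003, 0.001, -1.0]]
force: [-8.5, 0.4, 10.0]
finger_gap: 0.226
t 48.45 local [-0.0947 -0.0791  0.0692] f [-8.5  0.4 10. ] gap 0.226
(-0.0942, -0.0786, 0.0693, 0, 0) turn [ 0.001  0.003 -0.001] | shift [ 0.5 -0.5 -0.1] rows>= 1 + 1
```

Right latch is back at its original grasp pose and against the stop. Now the left.

```bash
python3 -m handwheel '[[[0,0,0],[0,0,0],0.4],[[0,0,0],[0,0,0],0.4],[[0,0,0],[-0.002,0,-0.035],0.4],[[0,0,0],[-0.017,-0.02,-0.035],0.4],[[0,0,0],[-0.017,-0.034,-0.01],0.4],[[0,0,0],[0,-0.034,0],0.4],[[0,0,0],[0,-0.034,0],0.4],[[0,0,0],[0,-0.034,0],0.4]]'
python3 -m handwheel '[[[0,0,0],[0,0,0],0.4],[[0,0,0],[0,0,0],0.4],[[0,0,0],[0,0,0],0.4]]'
python3 - <<'E'
from plan import *
plan(CASE,[(-.132,.0772,.1,0,0),(-.132,.0772,.047,0,0)]);print(bot.observe()['q'].round(3))
E
```

```text
clock: 49.12
tcp_pos: [0.4085, -0.1043, 0.1468]
tool_rot: [[0.999, -0.054, 0.005], [-0.054, -0.999, -0.001], [0.005, 0.0, -1.0]]
force: [0.6, 0.2, -0.3]
finger_gap: 0.6
clock: 49.37
tcp_pos: [0.4085, -0.1061, 0.1462]
tool_rot: [[0.999, -0.053, 0.003], [-0.053, -0.999, -0.002], [0.003, 0.001, -1.0]]
force: [-0.3, -0.6, -0.4]
finger_gap: 0.599
t 49.37 local [-0.1254  0.0758  0.1462] f [-0.3 -0.6 -0.4] gap 0.599
(-0.132, 0.0772, 0.1, 0, 0) turn [ 0.001 -0.003 -0.003] | shift [-6.6 -1.4 46.2] rows>= 1 + 2
(-0.132, 0.0772, 0.047, 0, 0) turn [0. 0. 0.] | shift [ 0.  0. 53.] rows>= 0 + 2
[-0.149  0.664  0.479  2.263 -0.84   0.39  -0.586]
```

```bash
python3 -m handwheel '[[[0,0,0],[-0.0065,-0.0015,0.033],0.4],[[0,0,0],[0,0,0.033],0.4],[[0,0,0],[0,0,0.033],0.4],[[0,0,0],[0,0,0],0.4],[[0,0,0],[0,0,0],0.95],[[0,0,0],[0,0,0],0.95],[[0,0,0],[0,0,0],0.95],[[0,0,0],[0,0,0],0.95]]' 50
python3 - <<'E'
from plan import *
plan(CASE,[(-.0978,.0771,.0697,0,0)]);print(bot.observe()['q'].round(3))
E
```

```text
clock: 50.03
tcp_pos: [0.4061, -0.1051, 0.0533]
tool_rot: [[0.999, -0.053, -0.006], [-0.053, -0.999, 0.0], [-0.006, 0.0, -1.0]]
force: [-0.5, 1.5, 0.9]
finger_gap: 0.216
t 50.03 local [-0.1279  0.0766  0.0533] f [-0.5  1.5  0.9] gap 0.216
(-0.0978, 0.0771, 0.0697, 0, 0) turn [-0.     0.006 -0.003] | shift [ 30.1  -0.5 -16.4] rows>= 1 + 1
[ 0.112  0.822  0.051  2.302 -1.     0.044 -0.478]
```

```bash
python3 -m handwheel '[[[0,0,0],[0.0055,0,-0.005],0.95],[[0,0,0],[0.006,0,-0.0045],0.95],[[0,0,0],[0.0065,0,-0.004],0.95],[[0,0,0],[0.007,0,-0.003],0.95],[[0,0,0],[0.006,0,-0.001],0.95],[[0,0,0],[0.002,0,0],0.95],[[0,0,0],[0,0,0],0.95]]'
python3 - <<'E'
from plan import *
plan(CASE,[(-.0978,.0771,.0697,0,0)]);print(bot.observe()['q'].round(3))
E
```

```text
clock: 50.62
tcp_pos: [0.4351, -0.1061, 0.0706]
tool_rot: [[0.999, -0.053, -0.013], [-0.053, -0.999, 0.002], [-0.013, -0.002, -1.0]]
force: [-7.5, 1.4, 9.2]
finger_gap: 0.217
t 50.62 local [-0.0989  0.077   0.0706] f [-7.5  1.4  9.2] gap 0.217
(-0.0978, 0.0771, 0.0697, 0, 0) turn [-0.002  0.013 -0.003] | shift [ 1.1 -0.1  0.9] rows>= 1 + 1
[-0.027  0.813  0.272  2.215 -0.943  0.244 -0.531]
```

```bash
python3 -m handwheel '[[[0,0,0],[0.003,0,0],0.95],[[0,0,0],[0,0,0],0.95],[[0,0,0],[0,0,0],0.4],[[0,0,0],[0,0,0],0.4],[[0,0,0],[-0.002,0,-0.035],0.4],[[0,0,0],[-0.01,0,-0.035],0.4],[[0,0,0],[-0.01,0,-0.035],0.4],[[0,0,0],[0,0.02,-0.03],0.4]]'
python3 -m handwheel '[[[0,0,0],[-0.008,0.039,0],0.4],[[0,0,0],[-0.008,0.039,0],0.4],[[0,0,0],[-0.008,0.039,0],0.4],[[0,0,0],[-0.008,0.039,0],0.4],[[0,0,0],[-0.008,0.039,0],0.4],[[0,0,0],[-0.008,0.039,0],0.4],[[0,0,0],[-0.008,0.039,0],0.4],[[0,0,0],[-0.008,0.039,0],0.4]]'
python3 -m handwheel '[[[0,0,0],[-0.008,0.039,0],0.4],[[0,0,0],[-0.008,0.039,0],0.4],[[0,0,0],[0,0.03,0],0.4],[[0,0,0],[0,0,0],0.4],[[0,0,0],[0,0,0],0.4]]'
python3 lidth.py
python3 - <<'E'
import cv2,numpy as np
s=cv2.imread('pics/z_scene.png')[120:290,120:350];t=cv2.imread('pics/z_top.png')[140:250,115:395]
a=cv2.resize(s,None,fx=1.74*1.35,fy=1.74*1.35,interpolation=cv2.INTER_CUBIC)
s0=cv2.imread('pics/scene0.png')
i0=cv2.resize(s0[130:240,260:345],None,fx=2.9,fy=2.9,interpolation=cv2.INTER_CUBIC)
b=cv2.resize(t,None,fx=1.8,fy=1.8,interpolation=cv2.INTER_CUBIC)
o=np.zeros((600,800,3),np.uint8);o[:a.shape[0],:a.shape[1]]=a;o[:i0.shape[0],545:545+i0.shape[1]]=i0[:,:255]
o[401:401+b.shape[0],:b.shape[1]]=b[:199];cv2.imwrite('pics/final.png',o)
E
python3 - <<'E'
from tray import *
from plan import *
np.set_printoptions(precision=4,suppress=True)
M=masks(None)
for c,(f,L) in M.items():
  for y in(-.078,.078):
    p0=np.r_[W(RAIL,(0,y,0))[:2],RAIL[2],.028];s=sil(f,p0[:3],.028)
    for pr,m in L:
        if (s*m).sum()/np.maximum(s,m).sum()<.3: continue
        cost=lambda p:-(lambda s:(s*m).sum()/np.maximum(s,m).sum())(sil(f,p[:3],p[3]))
        r=minimize(cost,p0,method='Nelder-Mead',options=dict(initial_simplex=p0+np.vstack([np.zeros(4),np.diag([.01,.01,.1,.01])]),xatol=1e-4,fatol=1e-4))
        print(c,'model iou',(-cost(p0)).round(3),'fit',loc(RAIL,[*r.x[:2],0])[:2],'yaw',r.x[2]-p0[2],'foot',r.x[3],r.fun)
for c in('scene','top'):
    print(c,[(n,[np.round(d['pixel'],1).tolist() for d in bot.find_in(c,n)[:2]]) for n in('latch_left','tape_roll','calipers','oiler')])
E
```

```text
clock: 51.28
tcp_pos: [0.4183, -0.1226, 0.2061]
tool_rot: [[0.999, -0.049, -0.009], [-0.049, -0.999, 0.005], [-0.01, -0.005, -1.0]]
force: [1.6, 1.5, -0.0]
finger_gap: 0.599
clock: 51.95
tcp_pos: [0.3392, -0.4366, 0.2053]
tool_rot: [[0.999, -0.053, -0.006], [-0.053, -0.999, -0.001], [-0.006, 0.001, -1.0]]
force: [1.3, -0.4, 0.4]
finger_gap: 0.599
clock: 52.37
tcp_pos: [0.317, -0.5432, 0.2049]
tool_rot: [[0.998, -0.055, -0.008], [-0.055, -0.998, -0.001], [-0.008, 0.002, -1.0]]
force: [0.2, 0.4, -0.1]
finger_gap: 0.599
scene 0.6 [281.6, 164.7] best th 0.0 0.95
top 0.78 [317.5, 194.4] best th 0.0 0.94
scene [(0.97, [191.0, 262.0], 1608), (0.57, [234.0, 218.0], 1111), (0.4, [195.0, 208.0], 252)]
top [(0.81, [152.0, 207.0], 810), (0.72, [185.0, 255.0], 178), (0.57, [213.0, 202.0], 746), (0.56, [343.0, 235.0], 150)]
scene model iou 0.81 fit [ 0.0123 -0.1017] yaw -0.01508338199833581 foot 0.002040571207320368 -0.9072093963623047
scene model iou 0.863 fit [-0.0062  0.0822] yaw 0.0026882981942956685 foot 0.0315809099205385 -0.9115506410598755
top model iou 0.866 fit [-0.0044 -0.0785] yaw 0.007842620287234883 foot 0.03334034506174148 -0.9211324453353882
top model iou 0.827 fit [-0.0031  0.0801] yaw -0.0015280015454572915 foot 0.028969635606839947 -0.9363669753074646
scene [('latch_left', []), ('tape_roll', [[288.6, 243.7]]), ('calipers', [[311.3, 207.8], [294.1, 239.3]]), ('oiler', [[140.5, 246.7], [265.9, 279.5]])]
top [('latch_left', [[278.4, 227.6], [237.2, 247.5]]), ('tape_roll', [[236.3, 245.2], [293.6, 244.7]]), ('calipers', [[298.1, 242.7], [144.7, 149.5]]), ('oiler', [[147.8, 148.4], [342.8, 231.9]])]
```

View pics/final.png

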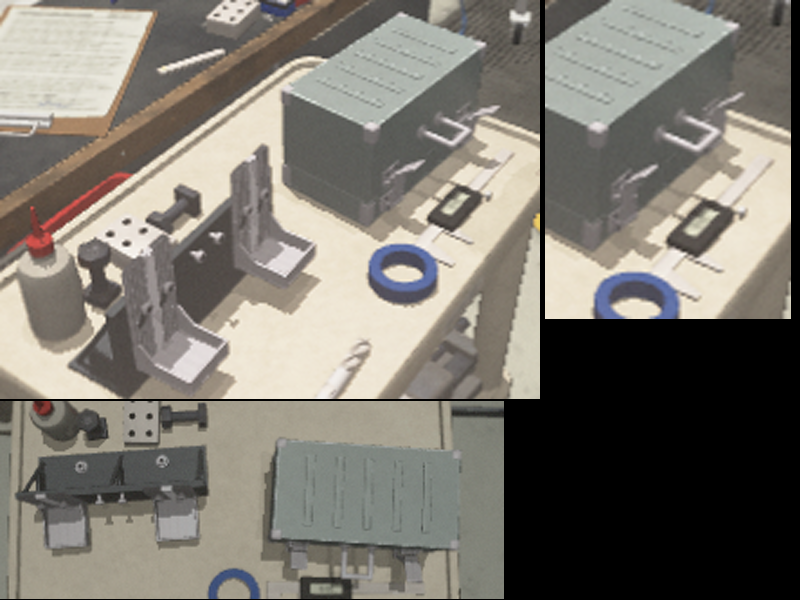

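```bash
python3 - <<'E'
from tray import *
from plan import *
np.set_printoptions(precision=4,suppress=True)
M=masks(None)
for y in(-.078,.078):
    p0=np.r_[W(RAIL,(-.002,y,0))[:2],RAIL[2],.030];S=[]
    for c,(f,L) in M.items():
        s=sil(f,p0[:3],.03);m=max((m for _,m in L),key=lambda m:(s*m).sum()/np.maximum(s,m).sum());S.append((f,m))
    cost=lambda p:-sum((lambda s:(s*m).sum()/np.maximum(s,m).sum())(sil(f,p[:3],p[3])) for f,m in S)
    r=minimize(cost,p0,method='Nelder-Mead',options=dict(initial_simplex=p0+np.vstack([np.zeros(4),np.diag([.006,.006,.06,.006])]),xatol=1e-4,fatol=1e-4))
    print(loc(RAIL,[*r.x[:2],0])[:2],'yaw',r.x[2]-p0[2],'foot',r.x[3],r.fun/2)
for c,a in(('scene',[(283,190,22,22),(314,158,14,14)]),('top',[(274,218,16,16),(338,222,16,16)])):
    A=cv2.imread(f'pics/{c}0.png').astype(float);B=cv2.imread(f'pics/z_{c}.png').astype(float)
    for x,y,w,h in a:
        t=A[y:y+h,x:x+w].astype(np.uint8);R=cv2.matchTemplate(B[y-5:y+h+5,x-5:x+w+5].astype(np.uint8),t,cv2.TM_CCOEFF_NORMED);_,v,_,l=cv2.minMaxLoc(R);print(c,'latch shift px',l[0]-5,l[1]-5,round(v,3))
E
```

```text
scene [(0.85, [193.0, 260.0], 1535), (0.85, [230.0, 222.0], 1132), (0.55, [283.0, 164.0], 4453)]
top [(0.69, [149.0, 208.0], 795), (0.69, [212.0, 200.0], 749)]
[-0.0041 -0.0775] yaw 0.028501098620135085 foot 0.029552882835055545 -0.9078487157821655
[-0.0031  0.0795] yaw 0.02081578646870015 foot 0.028158950177007827 -0.9101439714431763
scene latch shift px -2 2 0.89
scene latch shift px 5 2 0.704
top latch shift px 0 0 0.891
top latch shift px 0 0 0.878
```

```bash
python3 - <<'E'
import cv2,numpy as np
for c,a in(('top',[(275,222,12,10),(339,225,12,10)]),('scene',[(288,186,14,12),(318,161,11,9)])):
    A=cv2.imread(f'pics/{c}0.png');B=cv2.imread(f'pics/z_{c}.png')
    for x,y,w,h in a:
        R=cv2.matchTemplate(B[y-6:y+h+6,x-6:x+w+6],A[y:y+h,x:x+w],cv2.TM_SQDIFF);_,_,l,_=cv2.minMaxLoc(R)
        print(c,l[0]-6,l[1]-6,'rms at best',np.sqrt(R.min()/w/h/3).round(1),'at 0',np.sqrt(R[6,6]/w/h/3).round(1))
E
```

```text
top 0 0 rms at best 12.5 at 0 12.5
top -1 2 rms at best 10.3 at 0 16.8
scene 2 1 rms at best 21.5 at 0 41.8
scene 1 -3 rms at best 33.5 at 0 42.7
```

Top-camera match puts the right tab ≈2 px out, and the scene camera puts the left ≈2 px out, so the latches may be slightly short of home. I press each with shut fingers until it resists.

```bash
python3 - <<'E'
from plan import *
plan(CASE,[(-.135,-.078,.2,0,0),(-.135,-.078,.072,0,0)])
E
```

```text
t 53.37 local [-0.1945 -0.3633  0.2043] f [-0.9  1.  -1.2] gap 0.599
(-0.135, -0.078, 0.2, 0, 0) turn [-0.001  0.008 -0.003] | shift [  59.5 -285.3    4.3] rows>= 1 + 8
(-0.135, -0.078, 0.072, 0, 0) turn [0. 0. 0.] | shift [  0.   0. 128.] rows>= 0 + 4
```

```bash
python3 -m handwheel '[[[0,0.008,-0.003],[0.0075,-0.0357,0],1],[[0,0,0],[0.0075,-0.0357,0],1],[[0,0,0],[0.0075,-0.0357,0],1],[[0,0,0],[0.0075,-0.0357,0],1],[[0,0,0],[0.0075,-0.0357,0],1],[[0,0,0],[0.0075,-0.0357,0],1],[[0,0,0],[0.0075,-0.0357,0],1],[[0,0,0],[0.0075,-0.0357,0],1]]' >/dev/null
python3 -m handwheel '[[[0,0,0],[0,0,0.033],1],[[0,0,0],[0,0,0.033],1],[[0,0,0],[0,0,0.033],1],[[0,0,0],[0,0,0.03],1],[[0,0,0],[0,0,0],1],[[0,0,0],[0,0,0],1]]'
python3 - <<'E'
from plan import *
plan(CASE,[(-.105,-.078,.071,0,0)])
E
```

```text
clock: 54.53
tcp_pos: [0.3914, -0.2586, 0.0752]
tool_rot: [[0.999, -0.051, -0.002], [-0.051, -0.999, 0.003], [-0.002, -0.003, -1.0]]
force: [-0.1, -0.4, 0.6]
finger_gap: 0.002
t 54.53 local [-0.1349 -0.0775  0.0752] f [-0.1 -0.4  0.6] gap 0.002
(-0.105, -0.078, 0.071, 0, 0) turn [-0.003  0.002 -0.001] | shift [29.9  0.5  4.2] rows>= 1 + 1
```

```bash
python3 -m handwheel '[[[0,0,0],[0.01,0,0.003],1],[[0,0,0],[0.008,0,0],1],[[0,0,0],[0,0,0],1]]' | grep -E 'tcp|force'
python3 -m handwheel '[[[0,0,0],[0.004,0,0],1],[[0,0,0],[0.003,0,0],1],[[0,0,0],[0,0,0],1]]'| grep -E 'tcp|force'
python3 -m handwheel '[[[0,0,0],[0.003,0,0],1],[[0,0,0],[0,0,0],1]]'| grep -E 'tcp|force'
python3 -m handwheel '[[[0,0,0],[0.003,0,0],1],[[0,0,0],[0,0,0],1]]'| grep -E 'tcp|force'
```

```text
tcp_pos: [0.4136, -0.2604, 0.074]
force: [0.5, 0.3, -0.1]
tcp_pos: [0.4181, -0.26, 0.0731]
force: [0.2, -0.8, -0.1]
tcp_pos: [0.4204, -0.2601, 0.0727]
force: [0.0, 0.2, 0.4]
tcp_pos: [0.4226, -0.2602, 0.0726]
force: [-1.8, 0.1, 1.4]
```

```bash
for i in 1; do python3 -m handwheel '[[[0,0,0],[0.003,0,0],1],[[0,0,0],[0,0,0],1]]'| grep -E 'tcp|force'
python3 -m handwheel '[[[0,0,0],[0.003,0,0],1],[[0,0,0],[0,0,0],1]]'| grep -E 'tcp|force'
python3 -m handwheel '[[[0,0,0],[0.002,0,0],1],[[0,0,0],[0,0,0],1]]'| grep -E 'tcp|force'; done
```

```text
tcp_pos: [0.4232, -0.2602, 0.0725]
force: [-6.3, 0.1, 4.0]
tcp_pos: [0.4237, -0.2601, 0.0725]
force: [-12.1, 0.9, 6.0]
tcp_pos: [0.424, -0.2601, 0.0724]
force: [-14.1, 1.3, 9.1]
```

Right latch is solid against its stop. Same for the left.

```bash
python3 -m handwheel '[[[0,0,0],[-0.02,0,0],1],[[0,0,0],[-0.022,0,-0.02],1],[[0,0,0],[0,0,-0.035],1],[[0,0,0],[0,-0.039,0],1],[[0,0,0],[0,-0.039,0],1],[[0,0,0],[0,-0.039,0],1],[[0,0,0],[0,-0.039,0],1],[[0,0,0],[0,0,0],1]]' | grep tcp
python3 -m handwheel '[[[0,0,0],[0,0,0],1],[[0,0,0],[0,0,0.028],1],[[0,0,0],[0,0,0.028],1],[[0,0,0],[0,0,0],1],[[0,0,0],[0,0,0],1]]' | grep tcp
python3 - <<'E'
from plan import *
plan(CASE,[(-.105,.078,.072,0,0)])
E
```

```text
tcp_pos: [0.3968, -0.0937, 0.1273]
tcp_pos: [0.3962, -0.1039, 0.0714]
t 56.95 local [-0.1378  0.0773  0.0714] f [ 0.  -1.1 -0.8] gap -0.0
(-0.105, 0.078, 0.072, 0, 0) turn [-0.003  0.002 -0.003] | shift [32.8 -0.7 -0.6] rows>= 1 + 1
```

```bash
python3 -m handwheel '[[[0,0,0],[0.012,0,-0.001],1],[[0,0,0],[0.012,0,0],1],[[0,0,0],[0,0,0],1]]' | grep -E 'tcp|force'
python3 -m handwheel '[[[0,0,0],[0.005,0,0],1],[[0,0,0],[0.003,0,0],1],[[0,0,0],[0,0,0],1]]'| grep -E 'tcp|force'
python3 -m handwheel '[[[0,0,0],[0.003,0,0],1],[[0,0,0],[0,0,0],1]]'| grep -E 'tcp|force'
python3 -m handwheel '[[[0,0,0],[0.003,0,0],1],[[0,0,0],[0,0,0],1]]'| grep -E 'tcp|force'
python3 -m handwheel '[[[0,0,0],[0.003,0,0],1],[[0,0,0],[0,0,0],1]]'| grep -E 'tcp|force'
python3 -c "
from plan import *
plan(CASE,[(-.105,.078,.072,0,0)])"
```

```text
tcp_pos: [0.4241, -0.1061, 0.0744]
force: [0.3, 0.3, 0.2]
tcp_pos: [0.4291, -0.1047, 0.0734]
force: [-0.2, -0.0, 0.3]
tcp_pos: [0.4307, -0.1045, 0.0729]
force: [-2.5, -0.3, 1.5]
tcp_pos: [0.4312, -0.1044, 0.0727]
force: [-6.2, -1.0, 3.9]
tcp_pos: [0.4317, -0.1042, 0.0726]
force: [-10.6, -0.2, 6.1]
t 57.95 local [-0.1023  0.0788  0.0726] f [-10.6  -0.2   6.1] gap -0.001
(-0.105, 0.078, 0.072, 0, 0) turn [-0.004  0.01  -0.002] | shift [-2.7  0.8  0.6] rows>= 1 + 1
```

Both tabs stop hard at the same local x (-0.102), so both are home. I retreat and hand in.

```bash
python3 -m handwheel '[[[0,0,0],[-0.02,0,0],1],[[0,0,0],[-0.02,0,-0.02],1],[[0,0,0],[0,0,-0.04],1],[[0,0,0],[0,0,-0.04],1],[[0,0,0],[0,0.02,-0.04],1],[[0,0,0],[0,0.03,0],1],[[0,0,0],[0,0,0],1],[[0,0,0],[0,0,0],1]]'
python3 lidth.py
python3 -m handwheel '[[[0,0,0],[0,0,0],1],[[0,0,0],[0,0,0],1],[[0,0,0],[0,0,0],1]]' >/dev/null
python3 -c "
from rig import bot
print(bot.observe()['force'].round(1));print(bot.sign_off())"
```

```text
clock: 58.62
tcp_pos: [0.3962, -0.1528, 0.2069]
tool_rot: [[0.999, -0.052, 0.002], [-0.052, -0.999, 0.0], [0.002, -0.0, -1.0]]
force: [-0.2, 0.7, -0.8]
finger_gap: 0.0
scene 0.92 [283.5, 163.5] best th 0.0 0.93
top 0.69 [318.1, 193.1] best th 0.0 0.94
[ 0.2  0.2 -0.1]
the job is handed in; nothing more can be done
None
```

I handed the job in at about 59 s on the robot clock, with both trays hung on the rail, the cover shut and both latches pressed home. The system gave no verdict, so this rests on my own checks.

- **Done:** I swung both latches out and opened the cover. There were two trays; the middle place in the case was empty. I hung them on the right and left screw pairs, shut the cover, swung both latches back and pressed them home.
- **Trays:** Both bottomed on the screws with the same hand height and an upward reaction. A fit using both cameras puts them at y -0.0775 and +0.0795 m on the rail, with feet at 28–30 mm and yaw within 0.03 rad. The fitted rear faces came out 3–4 mm in front of the rail face. A fit of the right tray from the scene camera alone gave a foot near the cart; I took that as poorly constrained, since the top camera and the contact forces disagree with it.
- **Cover:** Both cameras fit it best at 0 rad, in 0.05 rad steps. It slipped from the grip twice while I was closing it, and on the next attempt stuck balanced at about 0.8 rad. I shut it by pushing from behind the handle.
- **Latches:** Image matching hinted that each might sit a few millimetres out. I pressed both with shut fingers, and each stopped hard at the same place with 10–14 N. I did not repeat the image match after that.
- **Other things on the cart:** In the last picture the tape roll, calipers, end mill and the items behind the rail look where they started. I judged this by eye, without measuring it.

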